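# Bolt down the bearing cap and hold the grease gun on its nipple

## Task

Turn the three T-bar bolts of the bearing housing clockwise until each comes up against its stop, so that the grease cannot lift the cap. Then take the grease gun out of its wooden stand, press its coupler squarely onto the housing's tilted nipple until it snaps home, and keep pushing along the nipple's axis until the gun's spring is pressed in to the end of its stroke. Finish while holding the gun pressed like that, without letting go, and leave the tin, the wire spool and the rubber block alone.

Things in the scene. Friction and masses are not known exactly. Their poses are not given: they have to be found in the camera images.
- housing: round grey cast bearing housing, heavy and immovable, 192 mm across; origin at the centre of its underside, z up. Flat cap top 38 mm above the bench, a low dome (68 mm across, top at 57 mm) in the middle; three T-bar bolts stand on it 75 mm from the centre, at 0 deg (along its +x), 120 and 240 deg; a grease nipple leans out of the dome towards its -x, the side that roughly faces the robot
- nipple: steel button-head grease nipple, fixed to the housing and tilted 30 deg from vertical towards the housing's -x. Origin in the middle of its flat end face, 83 mm above the bench and 26 mm to the -x side of the housing's centre; z axis = nipple axis, outwards. Head 16 mm across, 4.5 mm thick, rim bevelled to an 11 mm face; behind it an 11 mm long neck, 10 mm thick, above a hexagon
- bolt1_bar (a point): middle of the T-bar of a captive steel bolt on the housing's cap (the one at 0 deg, farthest from the nipple). The bar is 52 mm long (this point's x axis), 12 mm wide (its y axis, grasp across it from above) and 16 mm tall, 26 mm above the pad; below the bar there is only an 11 mm stem. It turns about its vertical z axis
- bolt2_bar (a point): middle of the T-bar of a captive steel bolt on the housing's cap (the one at 120 deg, left of the nipple seen from the robot). The bar is 52 mm long (this point's x axis), 12 mm wide (its y axis, grasp across it from above) and 16 mm tall, 26 mm above the pad; below the bar there is only an 11 mm stem. It turns about its vertical z axis
- bolt3_bar (a point): middle of the T-bar of a captive steel bolt on the housing's cap (the one at 240 deg, right of the nipple seen from the robot). The bar is 52 mm long (this point's x axis), 12 mm wide (its y axis, grasp across it from above) and 16 mm tall, 26 mm above the pad; below the bar there is only an 11 mm stem. It turns about its vertical z axis
- bolt1 (a joint): angle of bolt1, rad: grows as the bolt turns clockwise seen from above; 1.5 is its stop (fully home), it starts 0.6 to 1.2 short of it and stays where it is left; friction about 0.12 Nm
- bolt2 (a joint): angle of bolt2, rad: grows as the bolt turns clockwise seen from above; 1.5 is its stop (fully home), it starts 0.6 to 1.2 short of it and stays where it is left; friction about 0.12 Nm
- bolt3 (a joint): angle of bolt3, rad: grows as the bolt turns clockwise seen from above; 1.5 is its stop (fully home), it starts 0.6 to 1.2 short of it and stays where it is left; friction about 0.12 Nm
- gun_stand: fixed light beech block, 84 x 84 x 56 mm, with a 35 mm upright hole through its middle, in which the grease gun hangs; origin at the centre of its underside
- gun_grip (a point): middle of the grip of the loose push-type grease gun, about 0.3 kg, z axis up the gun's axis (away from the coupler). The grip is a black ribbed round bar 30 mm thick; it ends 33 mm above this point and below it a 42 mm thick aluminium barrel begins at 24 mm, so fingertips may push on its shoulder. The barrel's lower end, 60 mm below this point, rests on the stand's top; the nozzle hangs in the hole down to 107 mm below this point: lift at least 50 mm straight up to clear it
- coupler_seat (a point): floor of the socket of the steel ball-lock coupler on the gun's sliding nozzle: 94 mm below the grip's middle on the gun's axis when the spring is out; z axis up the gun's axis. Coupler 29 mm thick; the socket opens downwards, its mouth 13 mm below this point, bore 19 mm, flared to about 25 mm. Four spring balls snap behind the nipple's head (about 4 N to push on, 6 N to pull off) and the seat then rests on the nipple's face: this point coincides with the nipple's origin
- coupler (a joint): how far the gun's nozzle is pushed into the barrel against its spring, m: 0 = out (as at the start), 0.012 = end of the stroke. It moves from about 8 N and takes about 14 N at the end, so the coupler snaps on first
- polish_tin: round flat tin with a lid, 65 mm across, 24 mm tall, loose bystander; origin at the centre of its underside
- wire_spool: small spool of brass wire, 40 mm across, 24 mm tall, loose bystander; origin at the centre of its underside
- rubber_block: small abrasive rubber block, 24 x 52 x 13 mm, loose bystander; origin at the centre of its underside
Not all that is in view belongs to the job. Leave any green look-alike of the part that bears gun_grip alone.

How it is judged (in metres and radians):
On the way, in this order (a step that is already met when the one before it is completed fails the run):
1. all three bolts are turned to their stops (value of joint each of bolt1, bolt2, bolt3 above 1.42 rad), for 0.2 s.
2. the coupler has snapped onto the nipple, square to it (distance between coupler_seat and nipple below 0.0025 m and angle between the z axis of coupler_seat and the z axis of nipple, either way round below 0.12 rad), for 0.1 s.
At the end, for the whole second after the job is handed in: All three bolts within 0.08 rad of their stops; coupler seat within 2.5 mm of the nipple's face and within 0.12 rad of its axis; the gun's spring pressed in more than 9 of its 12 mm; the fingers on the gun, pushing; all kept through the last second (all of step 1 and all of step 2 and value of joint coupler above 0.009 m and contact force between the fingers and grease_gun above 2 N); the arm keeps its last pose, push and grip.
It fails at once if the tin, the wire spool or the rubber block is pushed more than 25 mm (distance of any of polish_tin, wire_spool, rubber_block from where it was at the start of the episode above 0.025 m).
It also fails if it takes over 64 s, if anything falls off the work surface, if the arm or the gripper's body presses on something with over 40 N, if the wrist force passes 120 N, or if a joint passes its speed limit or range.

## Robot

A 6-joint arm with a two-finger parallel gripper is mounted at the origin on a cart in front of the work surface, level with it; the furniture and walls round the work are solid. World frame = base frame: x ahead of the robot, y to its left, z up, the work surface at z = 0. Lengths are in mm, angles in rad, forces in N, time in s.
With the tool pointing down it reaches from about 400 to 925 mm from the base axis. Payload 12.5 kg.
Tool frame: the origin (TCP) lies on the mounting face of the last link; the fingertips stand 190 mm ahead of it and the grasp point (between the pads) lies 171 mm ahead of it; x points along the fingers, y is the direction in which the jaws open and shut, and the axes are right-handed (so a half turn about x gives the same grasp; the last joint's range is limited). The gripper opens to 95 mm and grips with 3 to 60 N. Pads are 20 mm wide; open, the fingers measure 119 mm over their backs; the gripper's body (75 mm by 180 mm) begins 59 mm behind the grasp point.
Start: joints at [-1.405, 0.491, 1.559, -0, 1.092, -0.106], TCP at [167.811, -602.05, 404.761] pointing down, gripper open.
Joint ranges: [-3.1, 3.1], [-0.84, 2.19], [0.05, 2.79], [-1.13, 4.28], [0.06, 2.93], [-2.69, 2.69]. Speed limits (rad/s): [2.22, 2.22, 2.79, 3.14, 3.14, 3.14].

## Interface

Orientations are given as [roll, pitch, yaw] about the fixed x, y, z axes, in that order (R = Rz(yaw) Ry(pitch) Rx(roll)).
In Python, from cell import env, eyes gives the robot as it stands. The module is installed in compiled form; this text tells all that it offers.
- The arm moves only by the tool jog_arm, never from a script. Its argument "deltas" is one flat list of numbers, 7 for each row, row after row: the shift along the tool's x, y, z in mm, then the turn, a rotation vector about the tool's x, y, z in rad, then the opening, from 0 (shut) to 1 (fully open). A call has 1 to 10 rows; each row shifts and turns the pose as measured when the row begins, along the tool's axes as they then stand; what a row does not reach is not made up. A row lasts 1/8 s, in which the tool goes at most 62.5 mm and 10.7 degrees, less where a joint would pass 70% of its speed; a pose out of reach is approached as far as the arm can. A call is refused whole if a number of a shift passes 62.5 or a number of a turn 0.188, either way. A call with a gripper value outside its range is refused whole. The fingers move at their own pace and stop on an object; the grip force is fixed at half the most. Time passes only in rows, so rows that do not move let the fingers close. It gives the time, the measured TCP pose, the force and the opening at its end, in the units of the state.
- env.state(): the state, without advancing time (a new reading comes with each control period).
- eyes.read_camera(name): name is "scene" or "side" or "wrist"; returns a dict with "image" (384x512x3 uint8, red, green, blue), "fovy" (degrees; the focal length in pixels is half the picture's height over the tangent of half this angle, whatever the lens; pixels are square), "cx", "cy" (the principal point, pixels), "dist" ([k1, k2, p1, p2, k3] as OpenCV has them; the pictures are not rectified), "world_from_camera" (4x4, takes a point from camera to world coordinates). Camera axes: x right, y up, looking along -z (the intrinsics and any distortion apply to the point x, -y, -z); pixel columns grow to the right and rows downward; lengths in mm; the calibration is good to about 2 mm. A picture is of the moment at which its call begins. There is no depth.
- env.job_done(): hands the job in, once; it reports no verdict.
The state is a dict: "t": time; "joints": joint angles; "qvel": joint speeds; "tau": joint torques, N m; "eef_pos": TCP position; "tcp_rot": TCP orientation; "ft_force": force on the tool from outside, world axes, zero at the start; "moment": the same for the moment, N m; "opening": opening from 0.0 (shut) to 1.0 (fully open).
Only numpy, scipy, OpenCV 4.12 (cv2) and the standard library are available. Lean on these libraries where they do the work, as an engineer would, in place of code of your own. Each camera call takes 0.05 s, during which the arm holds its last target.

## Working session

There is one attempt and no reset: what is moved stays moved. The work goes in short steps, Python scripts to look and compute and a tool call to move; the robot and the scene stay as the last step left them, time stands still between calls to the robot, and variables do not carry over. Pictures are saved under pics/ and viewed, and the job is handed in when it is done.

Besides the shell and the picture viewer there is one more tool, called after "Emit:" as a command line: name --argument value ..., lists and objects as JSON in quotes. jog_arm: Moves the arm, as the interface text tells. Its arguments: {"type":"object","properties":{"deltas":{"type":"array","items":{"type":"number"}}},"required":["deltas"]}

```bash
ls; mkdir -p pics; python3 - <<'E'
from cell import env, eyes
import cv2, json
print(env.state())
for n in ["scene","side","wrist"]:
    c=eyes.read_camera(n)
    cv2.imwrite(f"pics/{n}0.png",c["image"][:,:,::-1])
    print(n,c["fovy"],c["cx"],c["cy"],c["dist"],c["world_from_camera"])
E
```

```text
pics
{'t': 0.0, 'joints': array([-1.40458370e+00,  4.91567945e-01,  1.55947330e+00, -2.50782392e-05,
        1.09171495e+00, -1.05579514e-01]), 'qvel': array([-0.00019226, -0.0015161 , -0.00055773,  0.00098998,  0.00054769,
        0.00172821]), 'tau': array([ 4.14433953e-04, -6.12646580e+01, -2.58188957e+01,  6.92693051e-02,
        4.81864647e-02, -1.17658265e-04]), 'eef_pos': array([ 167.81218999, -602.00832901,  404.14820541]), 'tcp_rot': array([-1.65726276,  1.56963258,  1.75613361]), 'ft_force': array([-0.10565236, -0.07847216,  0.02694693]), 'moment': array([ 0.0254338 , -0.06251301,  0.01747169]), 'opening': 1.0039883825847005}
scene 46.87121737728637 255.51470453270355 183.8508103840183 [-0.11899281  0.          0.          0.          0.        ] [[-8.02730219e-01  3.95577136e-01 -4.46254329e-01 -8.99985307e+01]
 [-5.95898964e-01 -5.03235202e-01  6.25826459e-01  6.55017296e+02]
 [ 2.29917509e-02  7.68292302e-01  6.39686109e-01  9.43216593e+02]
 [ 0.00000000e+00  0.00000000e+00  0.00000000e+00  1.00000000e+00]]
side 48.0126756059401 251.8583931883474 200.7733098089564 [0.05366336 0.         0.         0.         0.        ] [[ 9.89528800e-01 -1.19924512e-01  8.03172746e-02  5.88365656e+02]
 [ 1.44311171e-01  8.11805029e-01 -5.65815235e-01 -8.19882477e+02]
 [ 2.65314869e-03  5.71481151e-01  8.20610903e-01  1.01489785e+03]
 [ 0.00000000e+00  0.00000000e+00  0.00000000e+00  1.00000000e+00]]
wrist 59.74726308193176 252.54843845716704 193.13197234916896 [0.01105627 0.         0.         0.         0.        ] [[ 2.68018962e-01  9.23331787e-01  2.74998631e-01  2.45415385e+02]
 [-9.63413355e-01  2.57086796e-01  7.57699655e-02 -5.80558493e+02]
 [-7.37699216e-04 -2.85245141e-01  9.58454311e-01  3.85102918e+02]
 [ 0.00000000e+00  0.00000000e+00  0.00000000e+00  1.00000000e+00]]
```

View pics/scene0.png

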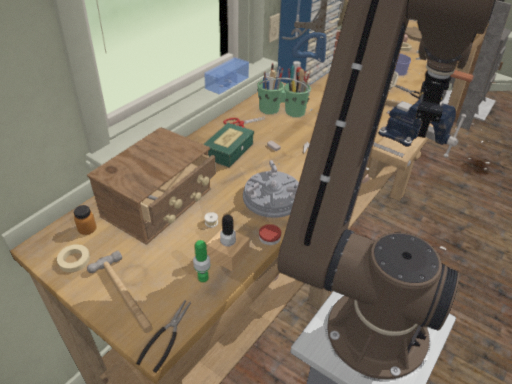

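View pics/side0.png

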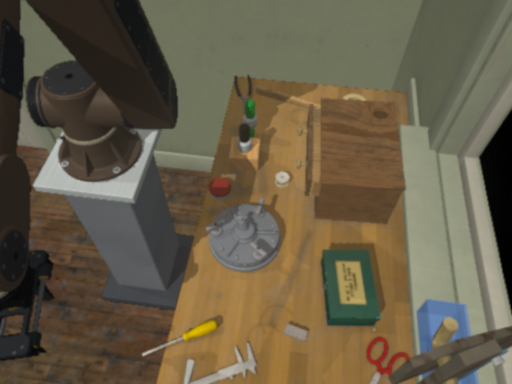

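View pics/wrist0.png

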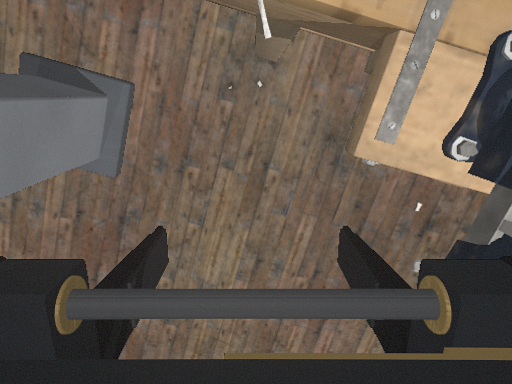

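```bash
cat > h.py <<'E'
import numpy as np, cv2
from cell import env, eyes
from scipy.spatial.transform import Rotation as Rn
def K(c):
    f=c["image"].shape[0]/2/np.tan(np.radians(c["fovy"]/2)); return np.array([[f,0,c["cx"]],[0,f,c["cy"]],[0,0,1.]])
def ray(c,uv):
    p=cv2.undistortPoints(np.array(uv,float).reshape(-1,1,2),K(c),np.array(c["dist"])).reshape(-1,2)
    T=c["world_from_camera"]; d=np.c_[p[:,0],-p[:,1],-np.ones(len(p))]@T[:3,:3].T
    return T[:3,3],d/np.linalg.norm(d,axis=1,keepdims=True)
def plane(c,uv,z):
    o,d=ray(c,uv); return o+d*((z-o[2])/d[:,2:3])
def proj(c,P):
    T=np.linalg.inv(c["world_from_camera"]); P=np.atleast_2d(P)@T[:3,:3].T+T[:3,3]
    return cv2.projectPoints(np.c_[P[:,0],-P[:,1],-P[:,2]],np.zeros(3),np.zeros(3),K(c),np.array(c["dist"]))[0].reshape(-1,2)
def tri(cs,uvs):
    A=np.zeros((3,3));b=np.zeros(3)
    for c,uv in zip(cs,uvs):
        o,d=ray(c,[uv]);M=np.eye(3)-np.outer(d[0],d[0]);A+=M;b+=M@o
    x=np.linalg.solve(A,b); return x,[np.round(proj(c,x)[0]-uv,1) for c,uv in zip(cs,uvs)]
def crop(c,x0,y0,x1,y1,name,s):
    im=cv2.resize(c["image"][y0:y1,x0:x1,::-1],None,fx=s,fy=s,interpolation=cv2.INTER_CUBIC)
    cv2.imwrite("pics/"+name,im)
def shot(n,name=None):
    c=eyes.read_camera(n); np.save(f"{n}_last.npy",c,allow_pickle=True)
    if name: cv2.imwrite("pics/"+name,c["image"][:,:,::-1])
    return c
def last(n): return np.load(f"{n}_last.npy",allow_pickle=True).item()
def tcp():
    s=env.state(); return s["eef_pos"],Rn.from_euler("xyz",s["tcp_rot"]).as_matrix(),s
E
python3 - <<'E'
from h import *
c=shot("scene"); crop(c,180,140,310,290,"sc1.png",5-1)
d=shot("side"); crop(d,195,85,305,280,"sd1.png",3)
w=shot("wrist")
p,R,s=tcp(); print(R); W=w["world_from_camera"]
T=np.eye(4);T[:3,:3]=R;T[:3,3]=p
np.set_printoptions(suppress=True,precision=4); print(np.linalg.inv(T)@W)
E
```

```text
[[-2.79498828e-05  2.68434388e-01 -9.63297970e-01]
 [ 3.16015518e-04 -9.63297920e-01 -2.68434383e-01]
 [-9.99999950e-01 -3.11919816e-04 -5.79053682e-05]]
[[ -0.0001   0.2854  -0.9584  19.2055]
 [  1.       0.0004   0.       0.17  ]
 [  0.0004  -0.9584  -0.2854 -80.5432]
 [  0.       0.       0.       1.    ]]
```

View pics/sc1.png

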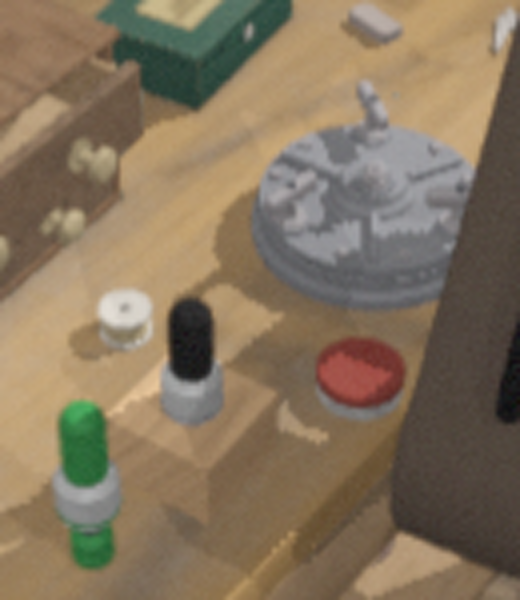

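View pics/sd1.png

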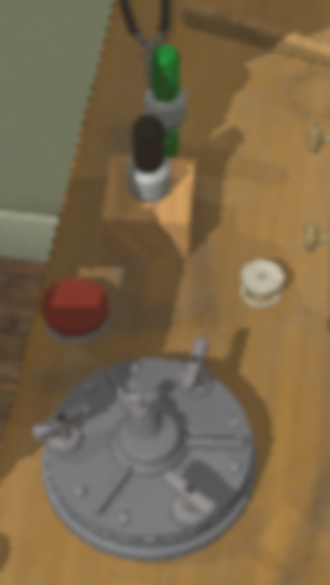

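```bash
python3 - <<'E'
from h import *
np.set_printoptions(suppress=True,precision=1)
c=last("scene");d=last("side")
S=lambda u,v:(180+u/4,140+v/4); D=lambda u,v:(195+u/3,85+v/3)
print("dome top side", plane(d,[D(148,432)],57), "cap centre side", plane(d,[D(150,447)],38), "scene", plane(c,[S(366,180)],57))
print("gun top", tri([c,d],[S(190,305),D(149,120)]))
print("gun barrel top", tri([c,d],[S(190,368),D(150,175)]))
print("green top", tri([c,d],[S(83,408),D(165,50)]))
print("tin",plane(c,[S(360,368)],24),plane(d,[D(76,300)],24))
print("spool",plane(c,[S(126,308)],24),plane(d,[D(263,275)],24))
print("rubber",plane(c,[S(375,20)],13),plane(d,[(297,330)],13))
E
```

```text
dome top side [[ 488.2 -250.4   57. ]] cap centre side [[ 490.3 -253.9   38. ]] scene [[ 485.6 -238.4   57. ]]
gun top (array([445.2,  27.5, 148.8]), [array([-0.7, -0.2]), array([-0.6,  0.3])])
gun barrel top (array([448.6,  21.6,  82.4]), [array([0.2, 0.1]), array([ 0.2, -0.1])])
green top (array([444.8, 131.4, 140.5]), [array([-0.7, -0.3]), array([-0.6,  0.3])])
tin [[389.5 -96.2  24. ]] [[393.8 -95.3  24. ]]
spool [[562.4 -39.8  24. ]] [[567.8 -38.8  24. ]]
rubber [[ 639.3 -476.    13. ]] [[ 647.5 -477.3   13. ]]
```

Emit:
jog_arm --deltas '[0, -29, -48, 0, 0, 0, 1, 0, -29, -48, 0, 0, 0, 1, 0, -29, -48, 0, 0, 0, 1, 0, -29, -48, 0, 0, 0, 1, 0, -29, -48, 0, 0, 0, 1, 0, -29, -48, 0, 0, 0, 1, 0, -29, -48, 0, 0, 0, 1, 0, -29, -48, 0, 0, 0, 1, 0, -27, -42, 0, 0, 0, 1, 0, 0, 0, 0, 0, 0, 1]'

```text
t: 1.55
eef_pos: [518.6, -227.4, 404.3]
tcp_rot: [2.307, 1.569, -0.566]
ft_force: [0.4, -0.6, -0.4]
opening: 1.004
```

```bash
python3 - <<'E'
from h import *
p,R,s=tcp();print(p,s["tcp_rot"],s["joints"],s["t"],s["opening"])
c=shot("wrist","w1.png");shot("scene","s1.png");shot("side","d1.png")
E
```

```text
[ 518.61282517 -227.4189318   404.26879416] [ 2.30667773  1.56899038 -0.56559865] [-5.29888549e-01  4.07824278e-01  1.70619165e+00 -7.54013332e-05
  1.02577193e+00  7.71630537e-01] 1.55 1.0035258310590085
```

View pics/w1.png

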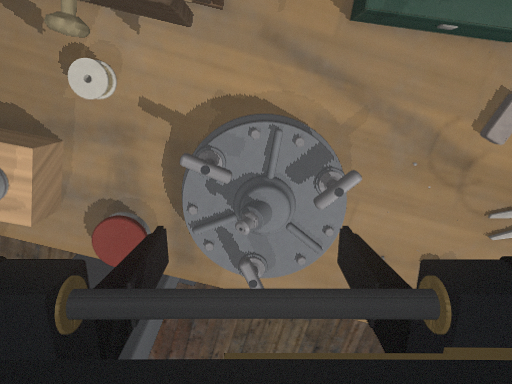

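View pics/s1.png

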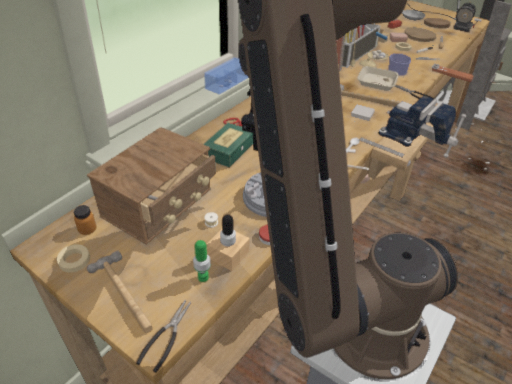

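View pics/d1.png

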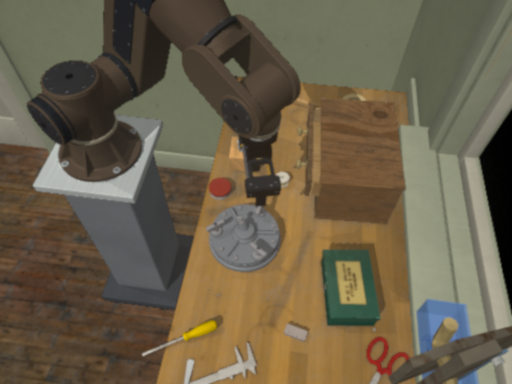

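```bash
python3 - <<'E'
from h import *
c=last("wrist");crop(c,160,100,360,290,"w1c.png",4)
d=last("side");crop(d,195,190,295,280,"d1c.png",8)
E
```

```text
(no output)
```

View pics/w1c.png

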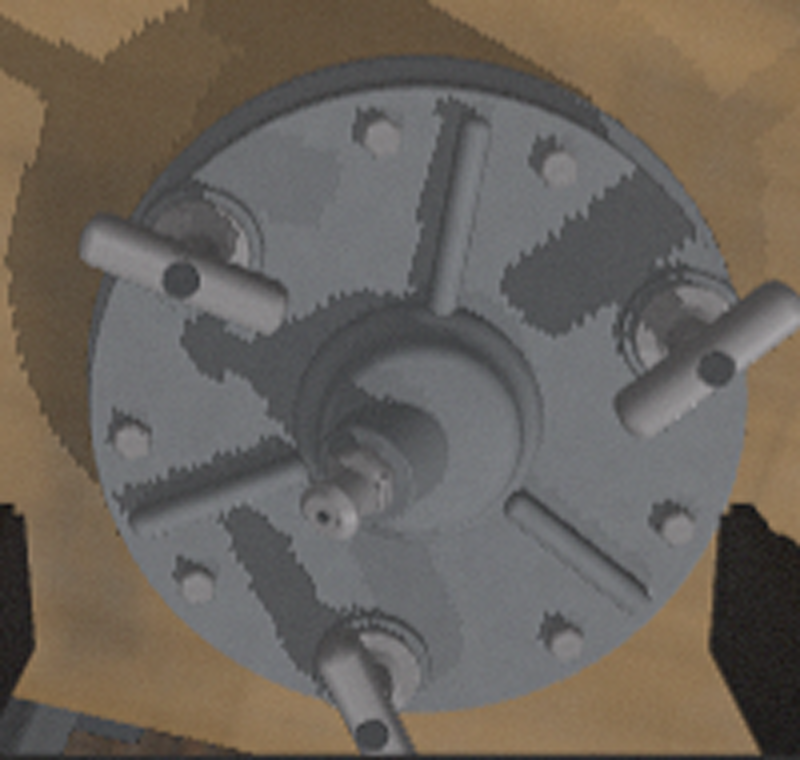

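View pics/d1c.png

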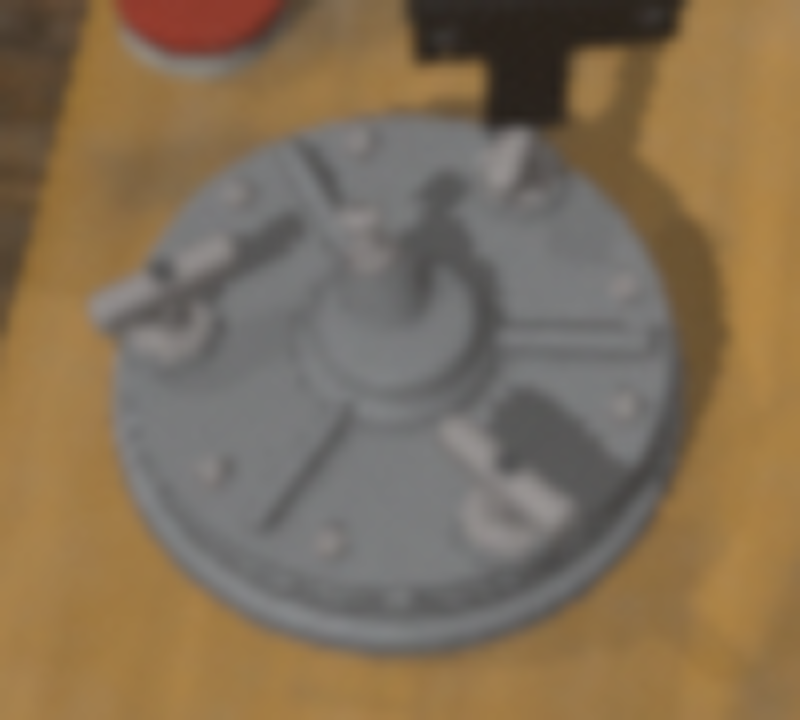

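```bash
python3 - <<'E'
from h import *
np.set_printoptions(suppress=True,precision=2)
c=last("wrist");d=last("side")
W=lambda u,v:(160+u/4,100+v/4); D=lambda u,v:(195+u/8,190+v/8)
for n,a,b in [("A",(182,280),None),("B",(717,369),(512,458)),("C",(372,735),(163,268)),("nip",(323,516),(360,212))]:
    if b: print(n,tri([c,d],[W(*a),D(*b)]))
# cap rim ellipse in wrist: colour segmentation replaced by points on the cap edge
rim=[(110,300),(93,380),(110,480),(150,560),(230,640),(300,685),(420,712),(560,680),(650,620),(710,540),(748,430),(745,370),(560,112),(430,84),(300,112),(200,170)]
for z in (36,38):
    P=plane(c,[W(*r) for r in rim],z)[:,:2]
    A=np.c_[2*P,np.ones(len(P))];x=np.linalg.lstsq(A,(P**2).sum(1),rcond=None)[0]
    r=np.sqrt(x[2]+x[:2]@x[:2]);print("cap",z,x[:2],r,np.abs(np.linalg.norm(P-x[:2],axis=1)-r).max())
for z in (64,68,72,76):
    P=plane(c,[W(182,280),W(717,369),W(372,735)],z)[:,:2]
    print(z,P.tolist(),[round(np.linalg.norm(P[i]-P[j]),1) for i,j in((0,1),(1,2),(0,2))],"centroid",P.mean(0))
print("nip83",plane(c,[W(323,516)],83))
E
```

```text
B (array([ 533.13, -310.11,   80.03]), [array([ 0.6, -1.1]), array([-0.5, -0.2])])
C (array([ 414.52, -257.49,   78.47]), [array([ 0.2, -0.3]), array([-0.1, -0.1])])
nip (array([ 472.94, -229.48,   82.51]), [array([ 0.7, -1. ]), array([-0.4, -0.3])])
cap 36 [ 488.12 -251.77] 89.6239945676718 2.160921353156553
cap 38 [ 488.74 -251.51] 89.11072480584322 2.148545921848978
64 [[515.2330517239702, -181.13538730455235], [528.5572722864473, -315.41957828901866], [405.5503394522433, -259.7779150088292]] [np.float64(134.9), np.float64(135.0), np.float64(135.0)] centroid [ 483.11 -252.11]
68 [[516.2426203241591, -181.4473501829433], [529.4009246480592, -314.0594037418821], [407.92570224442426, -259.1106031650928]] [np.float64(133.3), np.float64(133.3), np.float64(133.3)] centroid [ 484.52 -251.54]
72 [[517.252188924348, -181.75931306133424], [530.2445770096712, -312.6992291947454], [410.3010650366052, -258.44329132135636]] [np.float64(131.6), np.float64(131.6), np.float64(131.6)] centroid [ 485.93 -250.97]
76 [[518.2617575245371, -182.07127593972515], [531.0882293712831, -311.33905464760875], [412.67642782878613, -257.77597947761996]] [np.float64(129.9), np.float64(130.0), np.float64(129.9)] centroid [ 487.34 -250.4 ]
nip83 [[ 471.9  -229.04   83.  ]]
```

```bash
cat >> h.py <<'E'
def move(target,yaz=None):
    """needed shift in tool axes (mm) for grasp point at target and turn about tool x to set tool-y azimuth (deg, mod 180)"""
    p,R,s=tcp(); g=p+171*R[:,0]
    out=R.T@(np.array(target)-g); a=np.degrees(np.arctan2(R[1,1],R[0,1]))
    print("grasp",g.round(1),"shift tool",out.round(1),"yaz",round(a,1),"tilt",np.degrees(np.arccos(-R[2,0])).round(2),"t",s["t"],"j",s["joints"].round(2),"F",s["ft_force"].round(1),"M",s["moment"].round(2),"op",round(s["opening"],3))
    if yaz is not None:
        d=(yaz-a+90)%180-90; print("turn about tool x:",round(-np.radians(d),3),"or",round(-np.radians(d-180*np.sign(d)),3))
E
python3 - <<'E'
from h import *
np.set_printoptions(suppress=True,precision=2)
c=last("wrist")
W=lambda u,v:(160+u/4,100+v/4)
for n,a,b in [("2",(95,238),(275,308)),("1",(635,415),(790,305)),("3",(337,655),(372,735))]:
    P=plane(c,[W(*a),W(*b)],74); v=P[1]-P[0]; print(n,np.linalg.norm(v),np.degrees(np.arctan2(v[1],v[0])))
C=np.array([487.3,-250.4])
for k,a in((1,-54.3),(2,65.7),(3,185.7)):
    print(k,C+75*np.array([np.cos(np.radians(a)),np.sin(np.radians(a))]))
move([518.2,-182,68])
E
```

```text
2 45.333247057289164 -96.56894243089506
1 44.987451803162344 -36.62645632579229
3 25.152367494292562 -143.4602380627759
1 [ 531.07 -311.31]
2 [ 518.16 -182.04]
3 [ 412.67 -257.85]
grasp [ 516.9 -230.3  233.3] shift tool [165.3 -46.5 -13.8] yaz -74.8 tilt 0.09 t 1.7 j [-0.54  0.41  1.71 -0.    1.03  0.77] F [-0.4  0.1 -0.4] M [ 0.05  0.03 -0.02] op 1.0
```

Emit:
jog_arm --deltas '[10, -46, -14, -0.18, 0, 0, 0.45, 15, 0, 0, -0.18, 0, 0, 0.45, 15, 0, 0, -0.18, 0, 0, 0.45, 15, 0, 0, -0.18, 0, 0, 0.45, 15, 0, 0, -0.18, 0, 0, 0.45, 15, 0, 0, -0.18, 0, 0, 0.45, 15, 0, 0, -0.15, 0, 0, 0.45]'

```text
t: 2.58
eef_pos: [513.2, -190.3, 303.2]
tcp_rot: [0.847, 1.566, -0.774]
ft_force: [-0.0, -0.7, -0.4]
opening: 0.455
```

```bash
python3 - <<'E'
from h import *
move([518.2,-182,68],-6.6); shot("wrist","w2.png")
E
```

```text
grasp [ 513.8 -190.9  132.2] shift tool [64.2  3.7 -9.3] yaz -2.9 tilt 0.28 t 2.575 j [-0.48  0.51  1.86 -0.    0.77 -0.42] F [-0.  -0.7 -0.4] M [-0.01 -0.13 -0.01] op 0.455
turn about tool x: 0.065 or -3.077
```

View pics/w2.png

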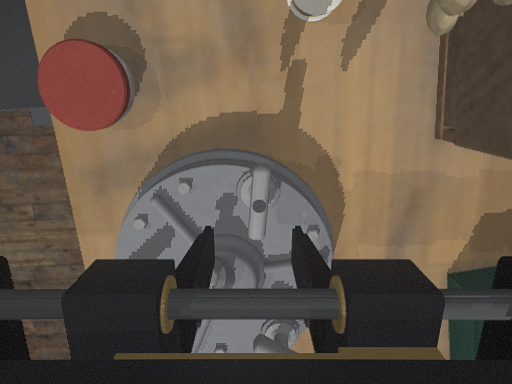

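```bash
python3 - <<'E'
from h import *
c=last("wrist"); P=plane(c,[(259,206),(262,168),(258,238)],76);print(P, np.degrees(np.arctan2(*(P[2]-P[1])[[1,0]])))
E
```

```text
[[ 518.57561571 -181.61671928   76.        ]
 [ 521.62703549 -156.24279713   76.        ]
 [ 516.86795727 -204.43775663   76.        ]] -95.63946888464973
```

Emit:
jog_arm --deltas '[10, 4, -9, 0.065, 0, 0, 0.45, 20, 0, 0, 0, 0, 0, 0.45, 10, 0, 0, 0, 0, 0, 0.45]'

```text
t: 3.0
eef_pos: [516.0, -184.9, 261.7]
tcp_rot: [0.764, 1.567, -0.93]
ft_force: [0.3, -1.3, 0.2]
opening: 0.454
```

```bash
python3 - <<'E'
from h import *
move([518.2,-182,68],-6.6)
E
```

```text
grasp [ 516.4 -185.4   90.7] shift tool [22.7  1.3 -3.7] yaz -7.0 tilt 0.22 t 3.0 j [-0.46  0.57  1.89 -0.    0.68 -0.34] F [ 0.3 -1.3  0.2] M [ 0.01 -0.05  0.04] op 0.454
turn about tool x: -0.007 or 3.134
```

Emit:
jog_arm --deltas '[15, 1, -4, 0, 0, 0, 0.45, 9, 0, 0, 0, 0, 0, 0.45, 0, 0, 0, 0, 0, 0, 0, 0, 0, 0, 0, 0, 0, 0, 0, 0, 0, 0, 0, 0, 0, 0, 0, 0, 0, 0, 0, 0]'

```text
t: 3.75
eef_pos: [517.7, -182.0, 237.2]
tcp_rot: [0.951, 1.565, -0.746]
ft_force: [4.3, -2.4, -2.9]
opening: 0.123
```

```bash
python3 - <<'E'
from h import *
move([518.2,-182,68],-6.6)
E
```

```text
grasp [ 518.5 -182.6   66.2] shift tool [-1.8 -0.3 -0.6] yaz -7.2 tilt 0.33 t 3.75 j [-0.46  0.61  1.9  -0.    0.62 -0.33] F [ 4.3 -2.4 -2.9] M [-0.21 -0.57 -0.  ] op 0.123
turn about tool x: -0.011 or 3.131
```

Emit:
jog_arm --deltas '[0, 0, 0, 0.15, 0, 0, 0, 0, 0, 0, 0.15, 0, 0, 0, 0, 0, 0, 0.15, 0, 0, 0, 0, 0, 0, 0.15, 0, 0, 0]'

```text
t: 4.25
eef_pos: [517.3, -181.7, 237.3]
tcp_rot: [1.273, 1.567, -1.04]
ft_force: [1.2, 1.1, -2.2]
opening: 0.122
```

```bash
python3 - <<'E'
from h import *
move([518.2,-182,68])
E
```

```text
grasp [ 517.6 -182.3   66.3] shift tool [-1.7  0.2 -0.6] yaz -42.5 tilt 0.23 t 4.25 j [-0.46  0.61  1.9  -0.    0.62  0.29] F [ 1.2  1.1 -2.2] M [0.11 0.02 0.18] op 0.122
```

Emit:
jog_arm --deltas '[0, 0, 0, 0.12, 0, 0, 0, 0, 0, 0, 0.12, 0, 0, 0]'

```text
t: 4.5
eef_pos: [517.1, -181.4, 237.3]
tcp_rot: [1.372, 1.567, -1.189]
ft_force: [-0.4, 0.3, -2.3]
opening: 0.129
```

```bash
python3 - <<'E'
from h import *
move([518.2,-182,68])
E
```

```text
grasp [ 517.3 -182.    66.3] shift tool [-1.7  0.5 -0.7] yaz -56.7 tilt 0.2 t 4.5 j [-0.46  0.61  1.9  -0.    0.63  0.54] F [-0.4  0.3 -2.3] M [ 0.16 -0.03  0.16] op 0.129
```

Emit:
jog_arm --deltas '[0, 0, 0, 0.1, 0, 0, 0, 0, 0, 0, 0.1, 0, 0, 0]'

```text
t: 4.75
eef_pos: [517.1, -181.3, 237.4]
tcp_rot: [1.346, 1.567, -1.419]
ft_force: [-1.3, -2.9, -0.4]
opening: 0.15
```

```bash
python3 - <<'E'
from h import *
move([518.2,-182,68])
E
```

```text
grasp [ 517.2 -182.    66.4] shift tool [-1.6  0.4 -1. ] yaz -68.4 tilt 0.24 t 4.75 j [-0.46  0.61  1.9  -0.01  0.63  0.74] F [-1.3 -2.9 -0.4] M [-0.4   0.09  0.98] op 0.15
```

Emit:
jog_arm --deltas '[0, 0, 0, 0.04, 0, 0, 0, 0, 0, 0, 0.0, 0, 0, 0.45, 0, 0, 0, 0, 0, 0, 0.45, -50, 0, 0, 0, 0, 0, 0.45, -50, 0, 0, 0, 0, 0, 0.45, 0, 0, 0, 0, 0, 0, 0.45]'

```text
t: 5.5
eef_pos: [517.1, -180.8, 340.2]
tcp_rot: [1.198, 1.567, -1.605]
ft_force: [1.0, 0.5, -0.4]
opening: 0.445
```

```bash
python3 - <<'E'
from h import *
move([412.7,-257.9,100],-53.5); shot("wrist","w3.png")
E
```

```text
grasp [ 517.1 -181.5  169.2] shift tool [ 69.5  37.  123.8] yaz -70.5 tilt 0.22 t 5.5 j [-0.46  0.46  1.82 -0.    0.86  0.78] F [ 1.   0.5 -0.4] M [ 0.05 -0.02  0.02] op 0.445
turn about tool x: -0.298 or 2.844
```

View pics/w3.png

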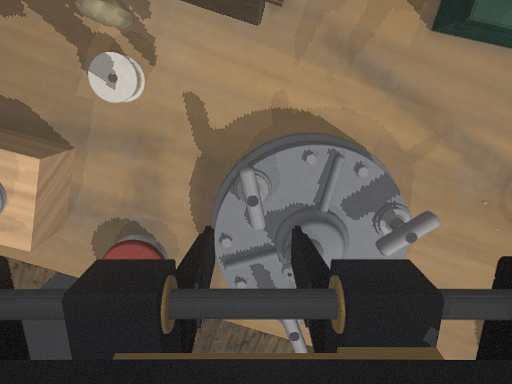

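```bash
python3 - <<'E'
from h import *
c=last("wrist"); P=plane(c,[(246,172),(260,226)],76); v=P[1]-P[0];print(np.degrees(np.arctan2(v[1],v[0])))
P=plane(c,[(252,201),(411,238),(294,337)],76);print(P)
P=plane(c,[(382,250),(436,219)],76);v=P[1]-P[0];print(np.degrees(np.arctan2(v[1],v[0])))
E
```

```text
-146.6822604670575
[[ 518.1138487  -181.23480943   76.        ]
 [ 530.87017091 -310.98195846   76.        ]
 [ 412.14417796 -257.56655011   76.        ]]
-36.355957478960775
```

Emit:
jog_arm --deltas '[0, 19, 62, 0, 0, 0, 0.45, 0, 18, 62, 0, 0, 0, 0.45, 0, 0, 0, -0.15, 0, 0, 0.45, 0, 0, 0, -0.15, 0, 0, 0.45, 0, 0, 0, 0, 0, 0, 0.45]'

```text
t: 6.18
eef_pos: [410.8, -256.8, 333.3]
tcp_rot: [-0.935, 1.561, 2.854]
ft_force: [-0.7, 1.4, -0.8]
opening: 0.45
```

```bash
python3 - <<'E'
from h import *
move([412.7,-257.9,68],-53.5); shot("wrist","w4.png")
E
```

```text
grasp [ 409.3 -256.3  162.3] shift tool [94.3  4.  -2.3] yaz -52.9 tilt 0.54 t 6.175 j [-0.69  0.39  1.98 -0.01  0.78  0.23] F [-0.7  1.4 -0.8] M [-0.01 -0.04  0.01] op 0.45
turn about tool x: 0.01 or -3.131
```

View pics/w4.png

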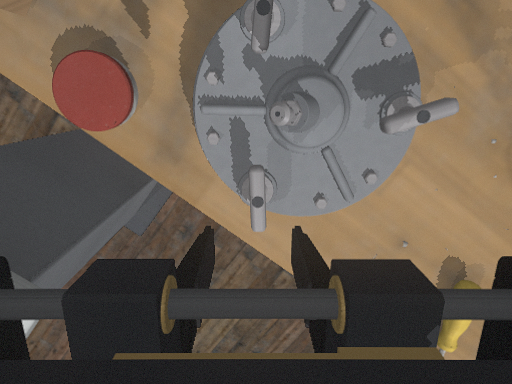

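Emit:
jog_arm --deltas '[40, 4, -2, 0, 0, 0, 0.45, 30, 0, 0, 0, 0, 0, 0.45, 14, 0, 0, 0, 0, 0, 0.45, 0, 0, 0, 0, 0, 0, 0.45]'

```text
t: 6.72
eef_pos: [414.8, -257.7, 245.4]
tcp_rot: [-0.982, 1.56, 2.793]
ft_force: [-0.1, 0.5, -0.2]
opening: 0.451
```

```bash
python3 - <<'E'
from h import *
move([412.7,-257.9,67],-53.5)
E
```

```text
grasp [ 413.1 -257.1   74.4] shift tool [7.4 0.5 0.8] yaz -53.7 tilt 0.61 t 6.725 j [-0.69  0.54  2.04 -0.01  0.57  0.25] F [-0.1  0.5 -0.2] M [-0.03  0.02 -0.05] op 0.451
turn about tool x: -0.003 or 3.138
```

Emit:
jog_arm --deltas '[8, 0, 0, 0, 0, 0, 0.45, 0, 0, 0, 0, 0, 0, 0, 0, 0, 0, 0, 0, 0, 0, 0, 0, 0, 0, 0, 0, 0, 0, 0, 0, 0, 0, 0, 0, 0, 0, 0, 0.18, 0, 0, 0, 0, 0, 0, 0.18, 0, 0, 0, 0, 0, 0, 0.18, 0, 0, 0, 0, 0, 0, 0.18, 0, 0, 0, 0, 0, 0, 0.18, 0, 0, 0]'

```text
t: 7.98
eef_pos: [414.8, -257.3, 238.3]
tcp_rot: [0.06, 1.562, 2.907]
ft_force: [-0.7, 0.4, -2.5]
opening: 0.126
```

```bash
python3 - <<'E'
from h import *
move([412.7,-257.9,67],-53.5)
E
```

```text
grasp [ 413.3 -257.    67.3] shift tool [0.3 1.1 0.3] yaz -106.9 tilt 0.52 t 7.975 j [-0.69  0.56  2.04 -0.01  0.55  1.18] F [-0.7  0.4 -2.5] M [ 0.07 -0.1   0.16] op 0.126
turn about tool x: -0.931 or 2.21
```

Emit:
jog_arm --deltas '[0, 0, 0, 0.15, 0, 0, 0, 0, 0, 0, 0.15, 0, 0, 0, 0, 0, 0, 0.1, 0, 0, 0]'

```text
t: 8.35
eef_pos: [414.9, -257.3, 238.4]
tcp_rot: [0.574, 1.562, 3.01]
ft_force: [0.6, 0.9, -0.7]
opening: 0.157
```

```bash
python3 - <<'E'
from h import *
move([412.7,-257.9,67],-53.5)
E
```

```text
grasp [ 413.4 -257.1   67.4] shift tool [ 0.5  1.1 -0. ] yaz -130.4 tilt 0.51 t 8.35 j [-0.69  0.56  2.04 -0.01  0.55  1.59] F [ 0.6  0.9 -0.7] M [ 0.25 -0.12  1.11] op 0.157
turn about tool x: -1.343 or 1.799
```

Emit:
jog_arm --deltas '[0, 0, 0, 0, 0, 0, 0.45, 0, 0, 0, 0, 0, 0, 0.45, -50, 0, 0, 0, 0, 0, 0.45, -50, 0, 0, -0.18, 0, 0, 0.45, 0, 0, 0, -0.18, 0, 0, 0.45, 0, 0, 0, -0.18, 0, 0, 0.45, 0, 0, 0, -0.18, 0, 0, 0.45, 0, 0, 0, -0.18, 0, 0, 0.45, 0, 0, 0, -0.18, 0, 0, 0.45, 0, 0, 0, -0.18, 0, 0, 0.45]'

```text
t: 9.6
eef_pos: [415.7, -257.8, 342.8]
tcp_rot: [-0.606, 1.565, -3.14]
ft_force: [0.7, 0.9, 0.3]
opening: 0.449
```

```bash
python3 - <<'E'
from h import *
move([531.1,-311.2,162],53.4)
E
```

```text
grasp [ 414.7 -257.8  171.8] shift tool [  9.1 110.4 -65.1] yaz -55.2 tilt 0.33 t 9.6 j [-0.69  0.38  1.96 -0.01  0.81  0.28] F [0.7 0.9 0.3] M [-0.07  0.03 -0.  ] op 0.449
turn about tool x: 1.246 or -1.895
```

Emit:
jog_arm --deltas '[0, 55, -32, 0, 0, 0, 0.45, 0, 55, -32, 0, 0, 0, 0.45, 0, 5, 0, -0.18, 0, 0, 0.45, 0, 0, 0, -0.18, 0, 0, 0.45, 0, 0, 0, -0.18, 0, 0, 0.45, 0, 0, 0, -0.18, 0, 0, 0.45, 0, 0, 0, -0.18, 0, 0, 0.45, 0, 0, 0, -0.18, 0, 0, 0.45, 0, 0, 0, -0.18, 0, 0, 0.45, 0, 0, 0, -0.18, 0, 0, 0.45]'

```text
t: 10.85
eef_pos: [536.0, -316.8, 341.0]
tcp_rot: [-2.412, 1.564, 2.84]
ft_force: [-0.5, -0.1, -1.3]
opening: 0.448
```

Emit:
jog_arm --deltas '[0, 0, 0, -0.18, 0, 0, 0.45, 0, 0, 0, -0.18, 0, 0, 0.45, 0, 0, 0, -0.09, 0, 0, 0.45]'

```text
t: 11.22
eef_pos: [535.8, -316.9, 340.8]
tcp_rot: [-2.95, 1.564, 2.774]
ft_force: [0.6, -0.3, 0.5]
opening: 0.453
```

```bash
python3 - <<'E'
from h import *
move([531.1,-311.2,67],53.4);shot("wrist","w5.png")
E
```

```text
grasp [ 534.8 -316.5  169.8] shift tool [102.9   2.6  -5.3] yaz 57.9 tilt 0.37 t 11.225 j [-0.64  0.55  1.63 -0.    0.96 -1.65] F [ 0.6 -0.3  0.5] M [ 0.01 -0.18 -0.04] op 0.453
turn about tool x: 0.079 or -3.063
```

View pics/w5.png

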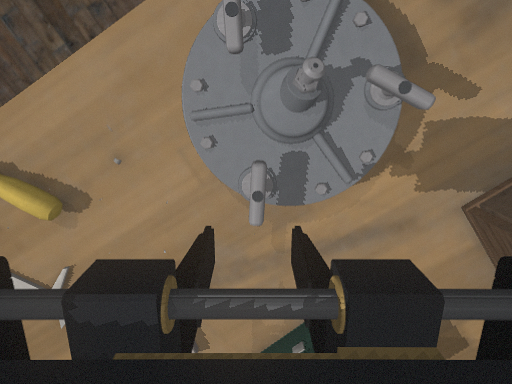

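Emit:
jog_arm --deltas '[45, 3, -5, 0.07, 0, 0, 0.45, 35, 0, 0, 0, 0, 0, 0.45, 14, 0, 0, 0, 0, 0, 0.45, 0, 0, 0, 0, 0, 0, 0.45]'

```text
t: 11.78
eef_pos: [532.8, -311.8, 245.8]
tcp_rot: [-2.738, 1.567, 2.915]
ft_force: [0.2, -0.1, 0.1]
opening: 0.45
```

```bash
python3 - <<'E'
from h import *
move([531.1,-311.2,67],53.4)
E
```

```text
grasp [ 532.3 -311.7   74.8] shift tool [ 7.8 -0.3 -1.2] yaz 53.9 tilt 0.2 t 11.775 j [-0.64  0.67  1.72 -0.    0.76 -1.58] F [ 0.2 -0.1  0.1] M [ 0.09 -0.12 -0.02] op 0.45
turn about tool x: 0.009 or -3.133
```

Emit:
jog_arm --deltas '[8, 0, -1, 0, 0, 0, 0.45, 0, 0, 0, 0, 0, 0, 0, 0, 0, 0, 0, 0, 0, 0, 0, 0, 0, 0, 0, 0, 0, 0, 0, 0, 0, 0, 0, 0, 0, 0, 0, 0.18, 0, 0, 0, 0, 0, 0, 0.18, 0, 0, 0, 0, 0, 0, 0.18, 0, 0, 0, 0, 0, 0, 0.18, 0, 0, 0, 0, 0, 0, 0.18, 0, 0, 0]'

```text
t: 13.02
eef_pos: [532.0, -311.7, 240.6]
tcp_rot: [-0.62, 1.568, -2.175]
ft_force: [-1.1, -0.6, -0.5]
opening: 0.122
```

```bash
python3 - <<'E'
from h import *
move([531.1,-311.2,67],53.4)
E
```

```text
grasp [ 531.7 -312.1   69.6] shift tool [ 2.6 -0.6 -0.9] yaz 0.9 tilt 0.16 t 13.025 j [-0.64  0.68  1.72 -0.    0.74 -0.65] F [-1.1 -0.6 -0.5] M [-0.11  0.15  0.21] op 0.122
turn about tool x: -0.917 or 2.225
```

Emit:
jog_arm --deltas '[0, 0, 0, 0.13, 0, 0, 0, 0, 0, 0, 0.13, 0, 0, 0]'

```text
t: 13.28
eef_pos: [532.1, -311.6, 240.8]
tcp_rot: [-0.313, 1.567, -2.134]
ft_force: [0.1, 5.3, -0.3]
opening: 0.17
```

```bash
python3 - <<'E'
from h import *
move([531.1,-311.2,67],53.4)
E
```

```text
grasp [ 531.7 -312.2   69.8] shift tool [ 2.8 -0.8 -0.8] yaz -14.3 tilt 0.23 t 13.275 j [-0.64  0.68  1.72 -0.01  0.74 -0.38] F [ 0.1  5.3 -0.3] M [ 1.03 -0.11  1.21] op 0.17
turn about tool x: -1.182 or 1.959
```

Emit:
jog_arm --deltas '[0, 0, 0, 0, 0, 0, 0.45, 0, 0, 0, 0, 0, 0, 0.5, -50, 0, 0, 0, 0, 0, 0.6, -60, 0, 0, 0, 0, 0, 0.6, -40, 0, 0, 0, 0, 0, 0.6]'

```text
t: 13.9
eef_pos: [532.4, -311.4, 391.9]
tcp_rot: [-1.419, 1.564, 3.052]
ft_force: [0.3, -0.8, 0.1]
opening: 0.586
```

```bash
python3 - <<'E'
from h import *
move([447,24,200]);c=shot("wrist","w6.png"); np.set_printoptions(precision=4,suppress=True)
p,R,s=tcp();print(s["joints"],p)
E
```

```text
grasp [ 531.2 -311.3  220.9] shift tool [  21.7 -161.7 -305.5] yaz -13.8 tilt 0.4 t 13.9 j [-0.64  0.49  1.59 -0.    1.06 -0.39] F [ 0.3 -0.8  0.1] M [-0.04 -0.14  0.01] op 0.586
[-0.6357  0.4874  1.5886 -0.004   1.0652 -0.3927] [ 532.7292 -311.5658  396.761 ]
```

View pics/w6.png

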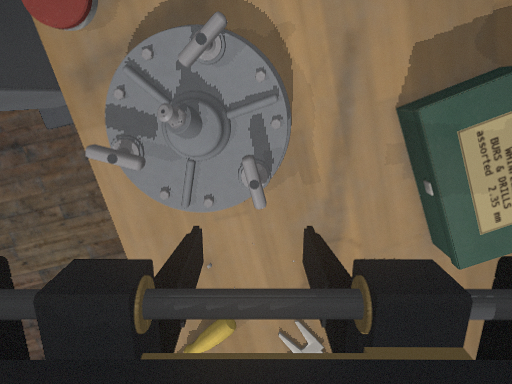

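```bash
python3 - <<'E'
from h import *
c=last("wrist"); 
for n,a,b in((1,(245,165),(262,203)),(2,(184,62),(219,18)),(3,(90,151),(140,165))):
    P=plane(c,[a,b],76); v=P[1]-P[0];print(n,np.degrees(np.arctan2(v[1],v[0])),np.linalg.norm(v))
# kinematic fit
from scipy.optimize import least_squares
D=np.array([[.4916,1.5595,1.0917,np.hypot(167.8,602.),404.1],[.4078,1.7062,1.0258,np.hypot(518.6,227.4),404.3],[.4874,1.5886,1.0652,np.hypot(532.73,311.57),396.8],
[.51,1.86,.77,np.hypot(513.2,190.3),303.2],[.61,1.9,.62,np.hypot(517.7,182),237.2],[.46,1.82,.86,np.hypot(517.1,180.8),340.2],[.39,1.98,.78,np.hypot(410.8,256.8),333.3],[.56,2.04,.55,np.hypot(414.8,257.3),238.3],[.67,1.72,.76,np.hypot(532.8,311.8),245.8]])
def f(p):
    a,h,L1,L2,L6,=p; q=D; s=q[:,0]+q[:,1]; t=s+q[:,2]
    r=a+L1*np.sin(q[:,0])+L2*np.sin(s)+L6*np.sin(t); z=h+L1*np.cos(q[:,0])+L2*np.cos(s)+L6*np.cos(t)
    return np.r_[r-q[:,3],z-q[:,4], .01*(L6-100),.05*a]
r=least_squares(f,[0,300,500,500,100.]);print(r.x,r.fun.round(1))
E
```

```text
1 -80.41266515951823 39.378290277357216
2 33.680662020361495 44.40661190627031
3 -30.07146110159345 45.20440323074673
[  1.2809241  311.13586722 537.88958862 408.45356142 186.69488666] [-7.8 -1.7 -6.5  1.6  4.   2.5  4.6  7.9 -4.7  5.8  2.8  5.2 -2.1 -1.5
  0.2 -4.1 -8.1  1.8  0.9  0.1]
```

```bash
python3 - <<'E'
from h import *
c=last("wrist"); crop(c,80,5,280,215,"w6c.png",3.8)
E
```

```text
(no output)
```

View pics/w6c.png

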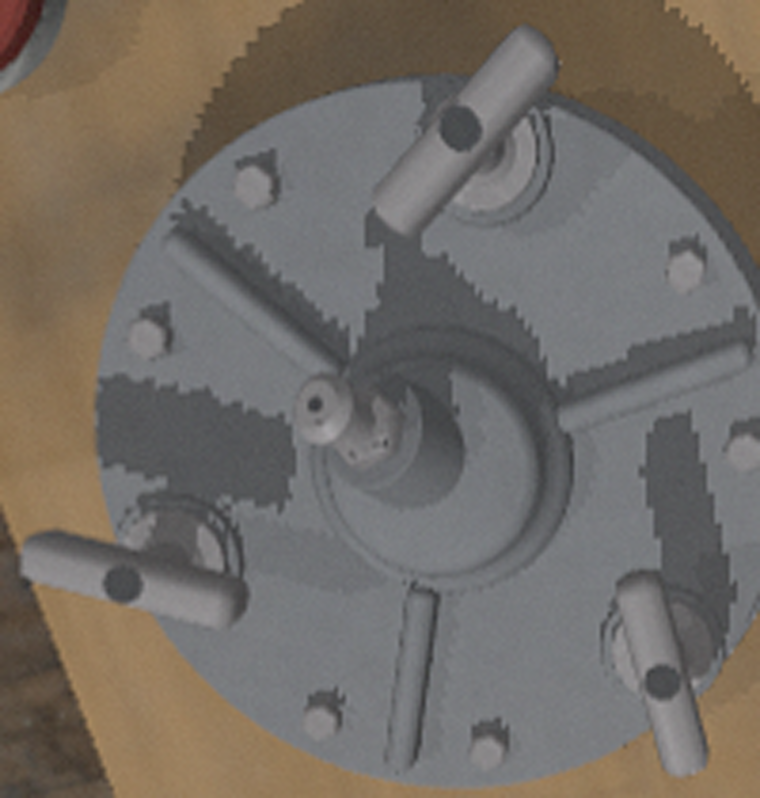

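```bash
python3 - <<'E'
from h import *
c=last("wrist"); W=lambda u,v:(80+u/3.8,5+v/3.8)
for n,az,a,b in((1,-54.3,(637,588),(686,762)),(2,65.7,(393,215),(537,45)),(3,185.7,(35,553),(230,607))):
    P=plane(c,[W(*a),W(*b)],76); v=P[1]-P[0];h=np.degrees(np.arctan2(v[1],v[0]));print(n,h,(h-az)%180)
E
```

```text
1 -88.5270910272439 145.7729089727561
2 31.97397892582894 146.27397892582894
3 -29.890436159553587 144.40956384044642
```

```bash
cat >> h.py <<'E'
def log():
    p,R,s=tcp(); open("log.txt","a").write(" ".join(f"{v:.5f}" for v in [*s["joints"],*p,*R.T.ravel()])+"\n")
E
python3 -c "
from h import *
log()"
```

Emit:
jog_arm --deltas '[0, -40, -33, 0, 0, 0, 0.6, 0, -40, -33, 0, 0, 0, 0.6, 0, -40, -33, 0, 0, 0, 0.6, 0, -40, -33, 0, 0, 0, 0.6, 0, -40, -33, 0, -0.11, 0.13, 0.6, 0, 0, 0, 0, -0.11, 0.13, 0.6, 0, 0, 0, 0, 0, 0, 0.6]'

```text
t: 14.82
eef_pos: [370.8, -98.2, 396.5]
tcp_rot: [0.868, 1.217, -0.93]
ft_force: [-0.6, 0.4, 0.2]
opening: 0.598
```

```bash
cat >> h.py <<'E'
N=np.array([472.1,-229.2,83.]); n=np.array([.5*np.cos(np.radians(125.7)),.5*np.sin(np.radians(125.7)),np.cos(np.radians(30))])
def info():
    p,R,s=tcp(); np.set_printoptions(precision=3,suppress=True)
    print("t",s["t"],"p",p.round(1),"j",s["joints"].round(3),"F",s["ft_force"].round(1),"M",s["moment"].round(2),"op",round(s["opening"],3)); print("x",R[:,0],"y",R[:,1],"z",R[:,2])
    g=p+171*R[:,0]-N; al=g@n; print("grasp along n",round(al,1),"lateral in tool axes",(R.T@(g-al*n)).round(1),"toolx-axis angle to n deg",np.degrees(np.arccos(-R[:,0]@n)).round(2), "rotvec tool to align x to -n",(R.T@np.cross(R[:,0],-n)).round(3)); log()
E
python3 -c "
from h import *
info()"
```

```text
t 14.825 p [370.8 -98.2 396.5] j [-0.393  0.132  2.165 -0.339  0.563  0.097] F [-0.6  0.4  0.2] M [ 0.09  0.04 -0.01] op 0.598
x [ 0.207 -0.278 -0.938] y [ 0.946 -0.188  0.265] z [-0.25  -0.942  0.224]
grasp along n 185.7 lateral in tool axes [  2.6 -14.7  -6.4] toolx-axis angle to n deg 9.73 rotvec tool to align x to -n [-0.    -0.116  0.123]
```

Emit:
jog_arm --deltas '[20, 8, 3, 0, -0.08, 0.08, 0.6, 20, 7, 3, 0, -0.06, 0.06, 0.6, 20, 0, 0, 0, 0, 0, 0.6, 0, 0, 0, 0, 0, 0, 0.6]'

```text
t: 15.32
eef_pos: [400.1, -130.8, 347.4]
tcp_rot: [0.825, 1.024, -0.98]
ft_force: [-0.5, 0.4, 1.1]
opening: 0.6
```

```bash
python3 -c "
from h import *
info()"
```

```text
t 15.325 p [ 400.1 -130.8  347.4] j [-0.419  0.268  2.187 -0.944  0.349  0.661] F [-0.5  0.4  1.1] M [0.24 0.14 0.04] op 0.6
x [ 0.29  -0.432 -0.854] y [ 0.913 -0.143  0.382] z [-0.287 -0.891  0.353]
grasp along n 119.0 lateral in tool axes [ 0.8 20.5 23.1] toolx-axis angle to n deg 1.64 rotvec tool to align x to -n [ 0.     0.028 -0.007]
```

```bash
cat > kin.py <<'E'
import numpy as np
from scipy.spatial.transform import Rotation as Rn
from scipy.optimize import least_squares
def rz(a): c,s=np.cos(a),np.sin(a); return np.array([[c,-s,0],[s,c,0],[0,0,1.]])
def ry(a): c,s=np.cos(a),np.sin(a); return np.array([[c,0,s],[0,1,0],[-s,0,c]])
T0=np.array([[0,0,-1.],[0,1,0],[1,0,0]]) # placeholder
def fk(q,k):
    a,b,h,L1,e,L2,c,d,L6,r0=k
    R=rz(q[0]); p=R@[a,0,h]; R=R@ry(q[1]); p=p+R@[0,0,L1]; R=R@ry(q[2]); p=p+R@[e,b,L2]
    R=R@rz(q[3])@ry(q[4]); p=p+R@[c,d,0]; R=R@rz(q[5]+r0); p=p+R@[0,0,L6]
    return p,np.c_[R[:,2],R[:,0],R[:,1]]   # tool x = axis, y, z
E
cat > fit.py <<'E'
from kin import *
rows=[np.array(l.split(),float) for l in open("log.txt")]
D=[(r[:6],r[6:9],r[9:18].reshape(3,3).T) for r in rows]
E=lambda a:Rn.from_euler("xyz",a).as_matrix()
D+=[([-1.4045837,.491567945,1.5594733,0,1.09171495,-.105579514],np.array([167.812,-602.008,404.148]),E([-1.65726276,1.56963258,1.75613361])),
([-.529888549,.407824278,1.70619165,0,1.02577193,.771630537],np.array([518.61282517,-227.4189318,404.26879416]),E([2.30667773,1.56899038,-.56559865]))]
for l,pp in (([-.69,.56,2.04,-.01,.55,1.59],[414.9,-257.3,238.4]),([-.64,.68,1.72,0,.74,-.65],[532,-311.7,240.6]),([-.69,.38,1.96,-.01,.81,.28],[415.7,-257.8,342.8])): D.append((l,np.array(pp),None))
def f(k):
    o=[]
    for q,p,R in D:
        P,Q=fk(q,k); o+=list((P-p)*(1 if R is not None else .2))
        if R is not None: o+=list(((Q-R)*300).ravel())
    return np.r_[o,.005*(k[4]),.005*k[6],.002*(k[8]-150)]
best=min((least_squares(f,[0,b,300,500,0,450,0,0,150,r0]) for r0 in (0,1.57,3.14,-1.57) for b in(60,-60)),key=lambda r:r.cost)
print(best.x.round(3),best.cost);print(best.fun.round(1)); np.save("k.npy",best.x)
E
python3 fit.py
```

```text
[ 1.62500e+00  6.64690e+01  1.99046e+02  5.84977e+02  4.45950e+01
  4.11672e+02  6.73000e-01 -5.48000e-01  8.08250e+01  3.14200e+00] 0.3824599785885107
[-0.   0.   0.  -0.   0.   0.  -0.   0.  -0.  -0.  -0.   0.   0.1 -0.
 -0.2 -0.   0.   0.   0.   0.  -0.   0.  -0.  -0.  -0.1  0.   0.1  0.
  0.   0.  -0.  -0.   0.  -0.   0.   0.   0.   0.   0.   0.  -0.  -0.
  0.  -0.   0.  -0.   0.  -0.   0.   0.  -0.   0.  -0.  -0.   0.  -0.
  0.  -0.  -0.  -0.   0.2 -0.2 -0.1 -0.  -0.4 -0.2 -0.5  0.3  0.1  0.2
  0.  -0.1]
```

```bash
cat > ik.py <<'E'
from kin import *
k=np.load("k.npy")
N=np.array([472.1,-229.2,83.]); az=np.radians(125.7); n=np.array([.5*np.cos(az),.5*np.sin(az),np.sqrt(.75)])
def ik(p,xdir,q0,ydir=None):
    def f(q):
        P,Q=fk(q,k); o=[*(P-p)/100,*(Q[:,0]-xdir)*2]
        if ydir is not None: o.append((Q[:,1]-ydir)@np.cross(xdir,ydir)*1)
        else: o.append(1e-3*(q[5]-q0[5]))
        return o
    r=least_squares(f,q0); return r.x,r.cost
E
python3 - <<'E'
from ik import *
np.set_printoptions(precision=3,suppress=True)
q0=[-0.419,0.268,2.187,-0.944,0.349,0.661]
for al in(119,100,90,77):
    q0,c=ik(N+(al+171)*n,-n,q0); print(al,q0,c)
# deviate tool dir from -n by theta about an axis; report j4
e1=np.cross(n,[0,0,1]);e1/=np.linalg.norm(e1);e2=np.cross(n,e1)
for th in (8,15,20):
  for ph in range(0,360,45):
    a=np.cos(np.radians(ph))*e1+np.sin(np.radians(ph))*e2
    x=Rn.from_rotvec(np.radians(th)*a).apply(-n); q,c=ik(N+80*n-171*x,x,q0); print(th,ph,q,round(c,5),x)
E
```

```text
119 [-0.39   0.273  2.237 -1.001  0.32   0.661] 7.445496966694358e-21
100 [-0.404  0.316  2.24  -1.13   0.29   0.661] 8.561610367158536e-18
90 [-0.41   0.338  2.241 -1.205  0.278  0.661] 3.4908521524704127e-22
77 [-0.419  0.368  2.242 -1.311  0.264  0.661] 1.6275109347950723e-20
8 0 [-0.456  0.355  2.17  -0.586  0.325  0.661] 0.0 [ 0.219 -0.304 -0.927]
8 45 [-0.393  0.375  2.156 -0.825  0.42   0.661] 0.0 [ 0.159 -0.39  -0.907]
8 90 [-0.344  0.391  2.189 -1.146  0.449  0.661] 0.0 [ 0.176 -0.483 -0.858]
8 135 [-0.334  0.395  2.252 -1.533  0.428  0.661] 0.0 [ 0.259 -0.529 -0.808]
8 180 [-0.377  0.386  2.311 -1.94   0.365  0.661] 0.0 [ 0.359 -0.5   -0.788]
8 225 [-0.451  0.365  2.328 -2.242  0.245  0.661] 0.0 [ 0.419 -0.414 -0.808]
8 270 [-0.503  0.345  2.291 -1.881  0.092  0.661] 0.0 [ 0.402 -0.321 -0.858]
8 315 [-0.502  0.342  2.224 -0.535  0.173  0.661] 0.0 [ 0.319 -0.275 -0.907]
15 0 [-0.488  0.364  2.107 -0.267  0.449  0.661] 0.0 [ 0.151 -0.21  -0.966]
15 45 [-0.378  0.399  2.082 -0.651  0.574  0.661] 0.0 [ 0.041 -0.37  -0.928]
15 90 [-0.29   0.425  2.14  -1.079  0.603  0.661] 0.0 [
[... 331 characters left out ...]
7]
15 315 [-0.576  0.337  2.203  0.234  0.229  0.661] 0.0 [ 0.338 -0.157 -0.928]
20 0 [-0.51   0.376  2.062 -0.141  0.549  0.661] 0.0 [ 0.101 -0.141 -0.985]
20 45 [-0.37   0.42   2.031 -0.577  0.684  0.661] 0.0 [-0.044 -0.353 -0.935]
20 90 [-0.257  0.454  2.104 -1.043  0.71   0.661] 0.0 [-0.004 -0.581 -0.814]
20 135 [-0.222  0.47   2.253 -1.628  0.685  0.661] 0.0 [ 0.2   -0.693 -0.693]
20 180 [-0.316  0.464  2.405 -2.322  0.668  0.661] 0.0 [ 0.447 -0.622 -0.643]
20 225 [-0.517  0.414  2.452 -3.016  0.532  0.661] 0.0 [ 0.593 -0.411 -0.693]
20 270 [-0.645  0.35   2.349 -0.895 -0.241  0.661] 0.0 [ 0.552 -0.182 -0.814]
20 315 [-0.626  0.342  2.186  0.493  0.316  0.661] 0.0 [ 0.348 -0.07  -0.935]
```

```bash
python3 - <<'E'
from ik import *
np.set_printoptions(precision=3,suppress=True)
e=np.array([np.cos(az),np.sin(az),0])
def xd(t): t=np.radians(t); return np.sin(t)*e-np.array([0,0,np.cos(t)])
G=np.array([447,24,114.])
for pre in(8,12):
  for ya in(35.7,-144.3):
    y=np.array([np.cos(np.radians(ya)),np.sin(np.radians(ya)),0])
    print("pre",pre,ya)
    q=[-0.2,0.3,2.1,0.3,0.6,-1.2 if ya>0 else 1.9]
    for P,t in((G,pre),(G+[0,0,80],pre),(N+150*n,pre-30),(N+110*n,pre-30),(N+95*n,pre-30),(N+79*n,pre-30)):
        q,c=ik(P-171*xd(t),xd(t),q,y); print(q,round(c,6))
E
```

```text
pre 8 35.7
[-0.151  0.457  2.062  0.151  0.726 -0.892] 0.0
[-0.151  0.326  1.983  0.124  0.935 -0.853] 0.0
[-0.413  0.208  2.157 -0.427  0.479 -0.684] 0.0
[-0.438  0.291  2.168 -0.504  0.388 -0.621] 0.0
[-0.447  0.323  2.17  -0.542  0.356 -0.588] 0.0
[-0.457  0.358  2.17  -0.589  0.323 -0.546] 0.0
pre 8 -144.3
[-0.151  0.457  2.062  0.151  0.726  2.249] 0.0
[-0.151  0.326  1.983  0.124  0.935  2.289] 0.0
[-0.413  0.208  2.157 -0.427  0.479  2.457] 0.0
[-0.438  0.291  2.168 -0.504  0.388  2.521] 0.0
[-0.447  0.323  2.17  -0.542  0.356  2.554] 0.0
[-0.457  0.358  2.17  -0.589  0.323  2.596] 0.0
pre 12 35.7
[-0.177  0.474  2.04   0.205  0.79  -0.957] 0.0
[-0.177  0.344  1.963  0.174  0.993 -0.907] 0.0
[-0.434  0.216  2.123 -0.296  0.547 -0.824] 0.0
[-0.458  0.297  2.132 -0.336  0.456 -0.798] 0.0
[-0.467  0.328  2.134 -0.355  0.423 -0.784] 0.0
[-0.476  0.361  2.134 -0.378  0.39  -0.766] 0.0
pre 12 -144.3
[-0.177  0.474  2.04   0.205  0.79   2.185] 0.0
[-0.177  0.344  1.963  0.174  0.993  2.235] 0.0
[-0.434  0.216  2.123 -0.296  0.547  2.318] 0.0
[-0.458  0.297  2.132 -0.336  0.456  2.344] 0.0
[-0.467  0.328  2.134 -0.355  0.423  2.358] 0.0
[-0.476  0.361  2.134 -0.378  0.39   2.375] 0.0
```

```bash
cat >> h.py <<'E'
e_=np.array([np.cos(np.radians(125.7)),np.sin(np.radians(125.7)),0])
Y_=np.array([np.cos(np.radians(35.7)),np.sin(np.radians(35.7)),0])
def xd(t): t=np.radians(t); return np.sin(t)*e_-np.array([0,0,np.cos(t)])
def plan(P,t,y=Y_):
    """grasp point P, tool x tilt t deg, tool y=y: prints TCP shift in present tool axes, and rotvec"""
    p,R,s=tcp(); x=xd(t); Q=np.c_[x,y,np.cross(x,y)]
    np.set_printoptions(precision=3,suppress=True)
    rv=Rn.from_matrix(R.T@Q).as_rotvec(); d=R.T@(np.array(P)-171*x-p); gd=R.T@(np.array(P)-(p+171*R[:,0]))
    print("t",round(s["t"],2),"tcp shift",d.round(1),"grasp shift",gd.round(1),"rotvec",rv,"j",s["joints"].round(2),"F",s["ft_force"].round(1),"M",s["moment"].round(2),"op",round(s["opening"],3)); log()
E
python3 -c "
from h import *
plan([447,24,215],10)"
```

```text
t 15.32 tcp shift [ -68.6   53.8 -122.1] grasp shift [-111.2  -29.9 -198.1] rotvec [-0.82   0.684 -0.292] j [-0.42  0.27  2.19 -0.94  0.35  0.66] F [-0.5  0.4  1.1] M [0.24 0.14 0.04] op 0.6
```

Emit:
jog_arm --deltas '[-40, 10, -25, 0, 0, 0, 0.6, -28, 10, -40, -0.12, 0.1, -0.042, 0.6, 0, 15, -40, -0.12, 0.1, -0.042, 0.6, 0, 0, 0, -0.12, 0.1, -0.042, 0.6, 0, 0, 0, -0.12, 0.1, -0.042, 0.6, 0, 0, 0, -0.12, 0.1, -0.042, 0.6, 0, 0, 0, -0.12, 0.1, -0.042, 0.6, 0, 0, 0, -0.1, 0.08, -0.035, 0.6]'

```text
t: 16.32
eef_pos: [438.4, -4.6, 388.9]
tcp_rot: [3.058, 1.358, 2.141]
ft_force: [0.0, 0.0, -0.8]
opening: 0.601
```

```bash
python3 -c "
from h import *
plan([447,24,215],10)"
```

```text
t 16.32 tcp shift [ 3.3 23.2 13.1] grasp shift [ 3.1 21.1 19.6] rotvec [ 0.032 -0.038 -0.012] j [-0.19  0.26  1.99  0.18  1.04 -0.95] F [ 0.   0.  -0.8] M [-0.14 -0.2   0.02] op 0.601
```

Emit:
jog_arm --deltas '[3, 23, 13, 0.032, -0.038, -0.012, 0.6, 0, 0, 0, 0, 0, 0, 0.6]'

```text
t: 16.58
eef_pos: [464.8, 0.2, 385.2]
tcp_rot: [3.106, 1.388, 2.164]
ft_force: [-0.2, -0.7, -0.3]
opening: 0.598
```

```bash
python3 -c "
from h import *
plan([447,24,215],10); shot('wrist','w7.png'); shot('side','d7.png'); c=shot('scene','s7.png'); crop(c,170,190,270,290,'s7c.png',6)"
```

```text
t 16.57 tcp shift [ 1.8 -0.6  0.3] grasp shift [ 1.7 -1.6  1.8] rotvec [ 0.006 -0.008 -0.005] j [-0.17  0.3   1.94  0.16  1.03 -0.88] F [-0.2 -0.7 -0.3] M [-0.05 -0.2   0.02] op 0.598
```

View pics/w7.png

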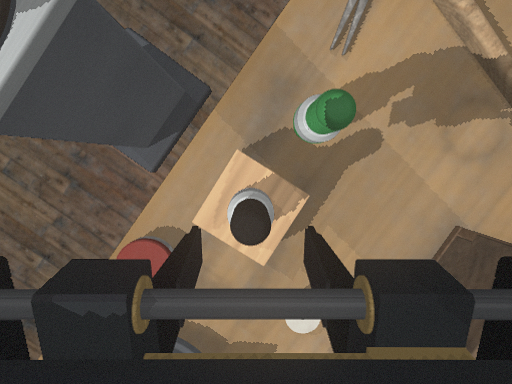

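View pics/s7c.png

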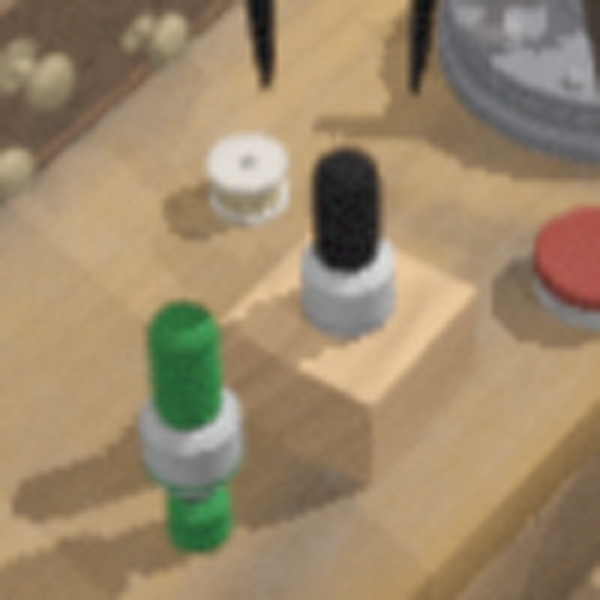

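View pics/d7.png

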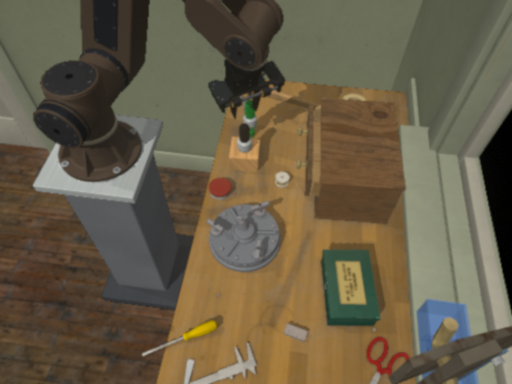

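```bash
python3 - <<'E'
from h import *
c=last("wrist"); crop(c,180,140,320,275,"w7c.png",5.5)
P=plane(c,[(240,150),(309,193),(264,265),(192,213)],56); print(P.round(1),P.mean(0))
E
```

```text
[[403.6  67.1  56. ]
 [482.6  72.8  56. ]
 [489.7 -11.5  56. ]
 [401.3 -10.5  56. ]] [444.3239366   29.45569031  56.        ]
```

View pics/w7c.png

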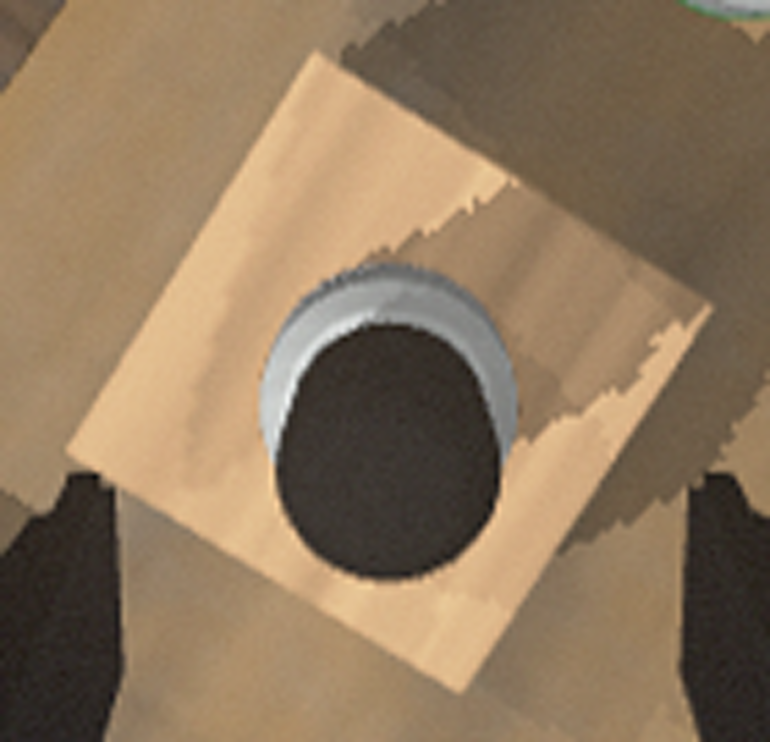

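```bash
python3 - <<'E'
from h import *
c=last("wrist"); W=lambda u,v:(180+u/5.5,140+v/5.5)
P=plane(c,[W(316,52),W(712,305),W(460,692),W(67,450)],56); print(P.round(1),P.mean(0))
for z in(143,149): 
    P=plane(c,[W(388,468),W(276,468),W(500,468)],z);print(z,P.round(1),np.linalg.norm(P[1]-P[2]))
P=plane(c,[W(390,392),W(262,395),W(518,395)],90);print(P.round(1),np.linalg.norm(P[1]-P[2]))
plan([447,24.5,113],10)
E
```

```text
[[401.3  66.   56. ]
 [484.5  71.1  56. ]
 [489.9 -12.4  56. ]
 [406.5 -17.6  56. ]] [445.54973357  26.78214034  56.        ]
143 [[444.5  27.8 143. ]
 [432.6  19.2 143. ]
 [456.5  36.5 143. ]] 29.47181073841244
149 [[443.8  28.8 149. ]
 [432.2  20.4 149. ]
 [455.5  37.2 149. ]] 28.729104449242303
[[443.9  29.3  90. ]
 [427.6  16.8  90. ]
 [460.8  40.9  90. ]] 41.00673454982082
t 16.73 tcp shift [102.    0.4  19. ] grasp shift [102.   -0.2  20.2] rotvec [ 0.005 -0.007 -0.004] j [-0.17  0.3   1.95  0.15  1.02 -0.88] F [0.3 0.5 0.1] M [-0.08 -0.18 -0.03] op 0.603
```

```bash
python3 -c "
from h import *
plan([445.3,27,112.5],10)"
```

```text
t 16.73 tcp shift [103.    0.5  16.1] grasp shift [103.   -0.1  17.4] rotvec [ 0.005 -0.007 -0.004] j [-0.17  0.3   1.95  0.15  1.02 -0.88] F [0.3 0.5 0.1] M [-0.08 -0.18 -0.03] op 0.603
```

Emit:
jog_arm --deltas '[30, 0, 16, 0.005, -0.007, -0.004, 0.6, 35, 0, 1, 0, 0, 0, 0.6, 20, 0, 0, 0, 0, 0, 0.6, 0, 0, 0, 0, 0, 0, 0.6]'

```text
t: 17.23
eef_pos: [462.9, -1.2, 298.4]
tcp_rot: [3.114, 1.393, 2.168]
ft_force: [-0.3, 0.6, 0.4]
opening: 0.6
```

```bash
python3 -c "
from h import *
plan([445.3,27,112.5],10)"
```

```text
t 17.23 tcp shift [17.9  2.1 -0.4] grasp shift [17.9  1.3  0.2] rotvec [ 0.002 -0.004 -0.005] j [-0.17  0.43  2.04  0.18  0.8  -0.93] F [-0.3  0.6  0.4] M [-0.12 -0.21 -0.03] op 0.6
```

Emit:
jog_arm --deltas '[18, 1.5, 0, 0.002, -0.004, -0.005, 0.6, 1, 0, 0, 0, 0, 0, 0.6]'

```text
t: 17.48
eef_pos: [462.3, 2.3, 281.5]
tcp_rot: [3.13, 1.397, 2.183]
ft_force: [-0.3, 0.4, -0.0]
opening: 0.596
```

```bash
python3 -c "
from h import *
plan([445.3,27,112.5],10); shot('wrist','w8.png')"
```

```text
t 17.48 tcp shift [ 0.6  0.6 -0.2] grasp shift [ 0.6  0.3 -0.3] rotvec [ 0.001  0.001 -0.002] j [-0.16  0.46  2.06  0.18  0.75 -0.93] F [-0.3  0.4 -0. ] M [-0.02 -0.24 -0.03] op 0.596
```

View pics/w8.png

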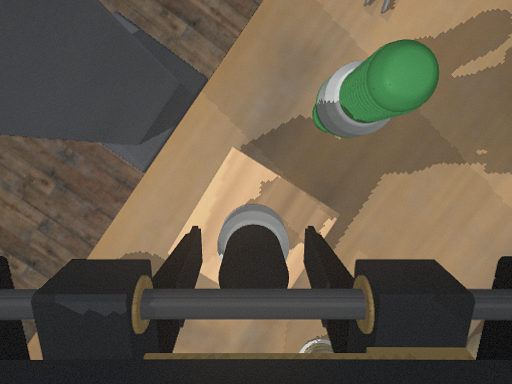

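Fingers straddle the black grip centrally (grip at (252,260) between the tips). Close.

Emit:
jog_arm --deltas '[0, 0, 0, 0, 0, 0, 0, 0, 0, 0, 0, 0, 0, 0, 0, 0, 0, 0, 0, 0, 0, 0, 0, 0, 0, 0, 0, 0, 0, 0, 0, 0, 0, 0, 0]'

```text
t: 18.15
eef_pos: [462.7, 1.9, 284.3]
tcp_rot: [3.108, 1.4, 2.161]
ft_force: [0.1, 0.5, -1.7]
opening: 0.296
```

```bash
python3 -c "
from h import *
plan([445.3,27,112.5],10)
p,R,s=tcp(); print(R.T@np.array([0,0,1]))"
```

```text
t 18.15 tcp shift [ 3.5  0.5 -0.3] grasp shift [ 3.5 -0.5 -0.9] rotvec [ 0.002  0.003 -0.006] j [-0.16  0.46  2.06  0.18  0.75 -0.93] F [ 0.1  0.5 -1.7] M [-0.17 -0.24 -0.03] op 0.296
[-0.985  0.006 -0.17 ]
```

Emit:
jog_arm --deltas '[-15, 0, -2.6, 0, 0, 0, 0, -30, 0, -5, 0, 0, 0, 0, -30, 0, -5, 0, 0, 0, 0, -30, 0, -5, 0, 0, 0, 0, 0, 0, 0, 0, 0, 0, 0]'

```text
t: 18.77
eef_pos: [462.4, 1.1, 392.3]
tcp_rot: [3.127, 1.397, 2.18]
ft_force: [0.4, 0.8, -3.6]
opening: 0.296
```

```bash
python3 -c "
from h import *
c=shot('wrist','w9.png');d=shot('scene');crop(d,170,130,330,260,'s9c.png',5);d=shot('side');crop(d,180,70,320,190,'d9c.png',5)
plan(N+180*n,-20);info()"
```

```text
t 18.93 tcp shift [ -17.2 -126.4   41.8] grasp shift [ -40.3 -126.3  127.7] rotvec [ 0.001 -0.526  0.001] j [-0.16  0.29  1.94  0.14  1.04 -0.87] F [-0.8 -0.8 -3.1] M [-0.13 -0.28 -0.03] op 0.296
t 18.925 p [462.2   1.1 389.9] j [-0.163  0.294  1.944  0.144  1.036 -0.869] F [-0.8 -0.8 -3.1] M [-0.13 -0.28 -0.03] op 0.296
x [-0.104  0.143 -0.984] y [ 0.812  0.584 -0.001] z [ 0.575 -0.799 -0.176]
grasp along n 231.5 lateral in tool axes [ 79.7 126.3 -94.5] toolx-axis angle to n deg 40.15 rotvec tool to align x to -n [ 0.    -0.645  0.   ]
```

View pics/w9.png

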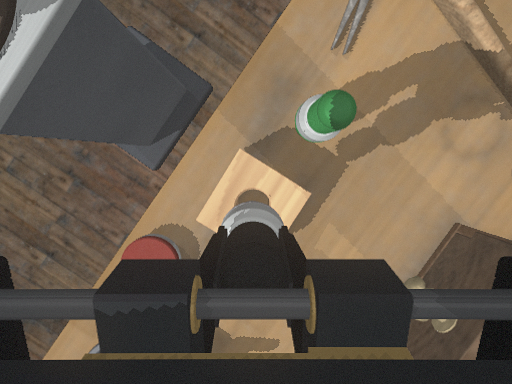

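View pics/s9c.png

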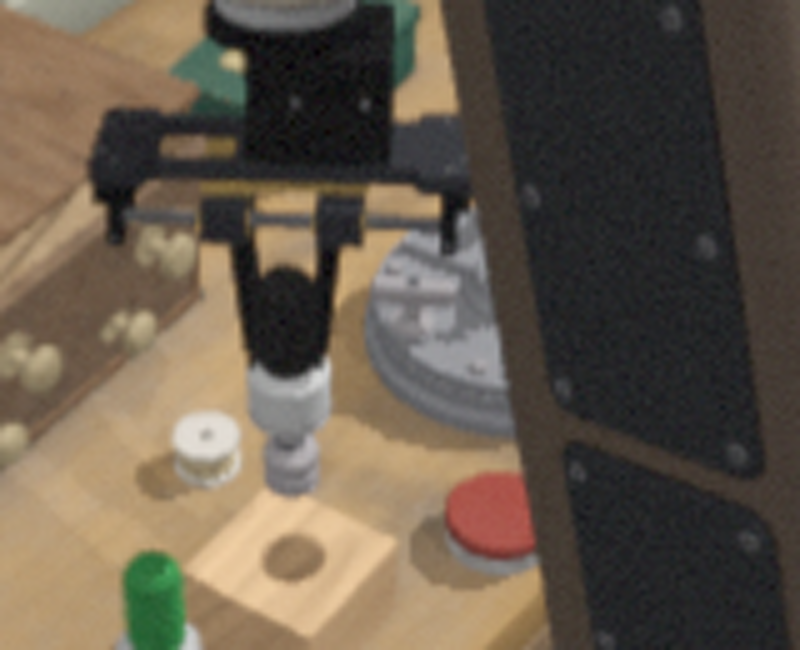

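View pics/d9c.png

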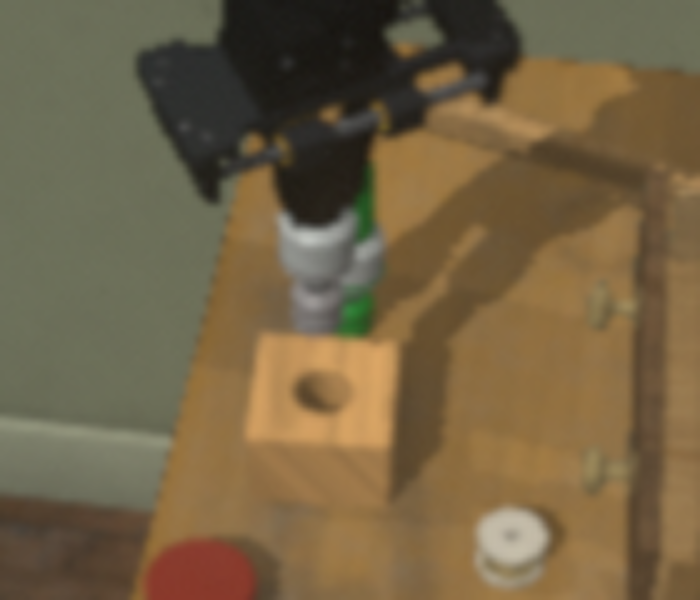

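```bash
python3 - <<'E'
from h import *
p,R,s=tcp(); g=p+171*R[:,0]; print(g)
c=last("scene");d=last("side")
for k in(24,60,107):
    P=g-[0,0,k]; print(k,((proj(c,P)[0]-[170,130])*5).round(1),((proj(d,P)[0]-[180,70])*5).round(1))
E
```

```text
[444.46085777  25.45255023 221.57810534]
24 [285.9 358.3] [317.3 213.8]
60 [287.2 410.5] [318.2 262.2]
107 [288.9 475.4] [319.2 321.9]
```

Emit:
jog_arm --deltas '[-6, -40, 14, 0, -0.13, 0, 0, -6, -40, 14, 0, -0.13, 0, 0, -6, -40, 14, 0, -0.13, 0, 0, 0, 0, 0, 0, -0.12, 0, 0, 0, 0, 0, 0, 0, 0, 0]'

```text
t: 19.55
eef_pos: [387.3, -106.3, 400.1]
tcp_rot: [-0.024, 1.236, -0.967]
ft_force: [0.2, -0.3, -3.5]
opening: 0.295
```

```bash
python3 -c "
from h import *
plan(N+140*n,-20)"
```

```text
t 19.55 tcp shift [40.1 -2.7  8.1] grasp shift [40.1 -1.6 10.4] rotvec [ 0.005 -0.014  0.006] j [-0.4   0.15  2.12 -0.32  0.6  -0.78] F [ 0.2 -0.3 -3.5] M [0.38 0.11 0.  ] op 0.295
```

Emit:
jog_arm --deltas '[20, -2, 8, 0.005, -0.014, 0.006, 0, 15, 0, 1, 0, 0, 0, 0, 0, 0, 0, 0, 0, 0, 0]'

```text
t: 19.92
eef_pos: [397.8, -123.6, 367.1]
tcp_rot: [-0.01, 1.232, -0.957]
ft_force: [-0.6, 0.4, -2.4]
opening: 0.297
```

```bash
python3 -c "
from h import *
plan(N+140*n,-20);shot('wrist','w10.png'); c=shot('scene');crop(c,190,130,330,250,'s10c.png',5);d=shot('side');crop(d,180,130,320,290,'d10c.png',5)
p,R,s=tcp(); g=p+171*R[:,0]
for k in (24,60,107): print(k,(proj(c,g-k*n)[0]-[190,130])*5,(proj(d,g-k*n)[0]-[180,130])*5)
print('nip',(proj(c,N)[0]-[190,130])*5,(proj(d,N)[0]-[180,130])*5)
"
```

```text
t 19.93 tcp shift [ 2.3 -1.3 -0.1] grasp shift [ 2.3 -0.8  1.7] rotvec [ 0.002 -0.011  0.003] j [-0.43  0.23  2.14 -0.35  0.51 -0.76] F [-0.6  0.4 -2.4] M [0.35 0.06 0.03] op 0.297
24 [427.857 184.269] [239.272 222.249]
60 [424.451 208.101] [257.661 286.623]
107 [420.264 237.388] [280.811 367.711]
nip [418.976 258.751] [296.505 429.923]
```

View pics/w10.png

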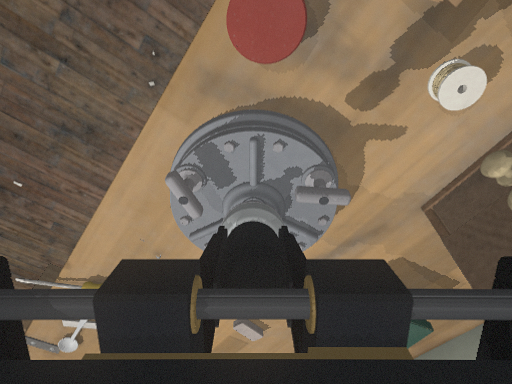

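View pics/s10c.png

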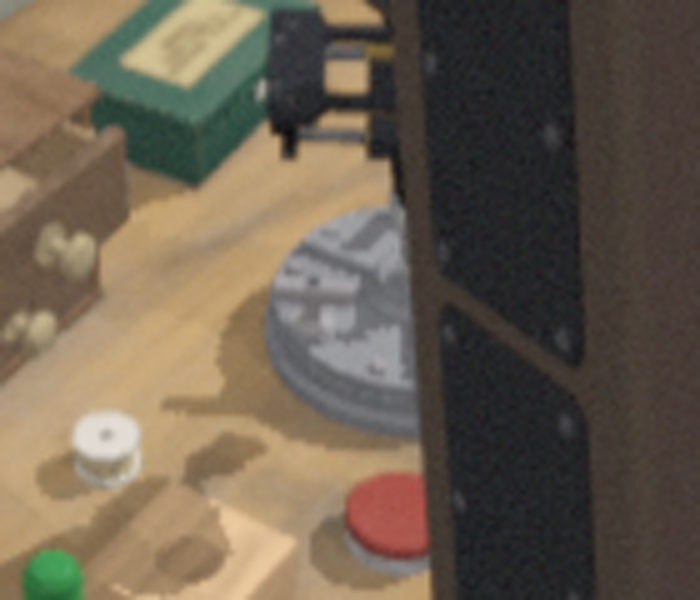

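View pics/d10c.png

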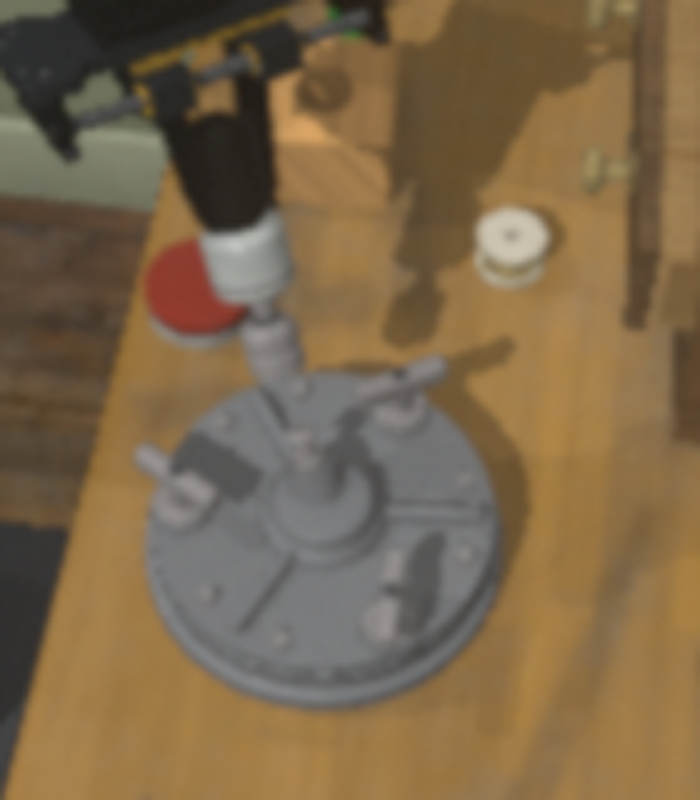

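```bash
python3 - <<'E'
from h import *
c6=np.load('wrist_last.npy',allow_pickle=True).item()
# hand-eye from T at start: rebuild camera pose for earlier shots
p,R,s=tcp(); T=np.eye(4);T[:3,:3]=R;T[:3,3]=p; H=np.linalg.inv(T)@c6["world_from_camera"]; print(H)
def at(p,rot,uv,z):
    T=np.eye(4);T[:3,:3]=Rn.from_euler("xyz",rot).as_matrix();T[:3,3]=p; c=dict(c6);c["world_from_camera"]=T@H; return plane(c,uv,z).round(1)
print("w1",at([518.61,-227.42,404.27],[2.3067,1.56899,-.5656],[(160+323/4,100+516/4)],83))
print("w4",at([410.8,-256.8,333.3],[-.935,1.561,2.854],[(279,114)],83))
print("w5",at([535.8,-316.9,340.8],[-2.95,1.564,2.774],[(314.5,66)],83))
print("w6",at([532.73,-311.57,396.76],[-1.419,1.564,3.052],[(80+316/3.8,5+404/3.8)],83))
d=last("side"); crop(d,220,170,260,225,"d10z.png",12)
E
```

```text
[[ 1.89405138e-03  2.82255497e-01 -9.59337400e-01  2.03273996e+01]
 [ 9.99998142e-01 -1.91802602e-04  1.91789721e-03 -3.47777834e-01]
 [ 3.57333620e-04 -9.59339251e-01 -2.82255336e-01 -8.06783018e+01]
 [ 0.00000000e+00  0.00000000e+00  0.00000000e+00  1.00000000e+00]]
w1 [[ 473.3 -227.5   83. ]]
w4 [[ 473.1 -228.4   83. ]]
w5 [[ 471.8 -229.5   83. ]]
w6 [[ 471.6 -227.8   83. ]]
```

View pics/d10z.png

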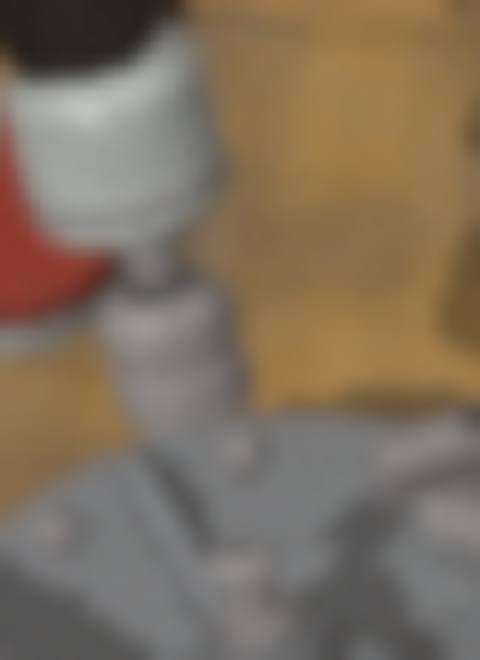

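```bash
python3 - <<'E'
from h import *
import cv2
for nme,b in (("w4",(239,74,319,154)),("w5",(274,26,354,106))):
    im=cv2.imread(f"pics/{nme}.png"); cv2.imwrite(f"pics/{nme}z.png",cv2.resize(im[b[1]:b[3],b[0]:b[2]],None,fx=5,fy=5,interpolation=cv2.INTER_CUBIC))
a=np.hstack([cv2.imread("pics/w4z.png"),cv2.imread("pics/w5z.png")]);cv2.imwrite("pics/w45z.png",a)
E
```

```text
(no output)
```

View pics/w45z.png

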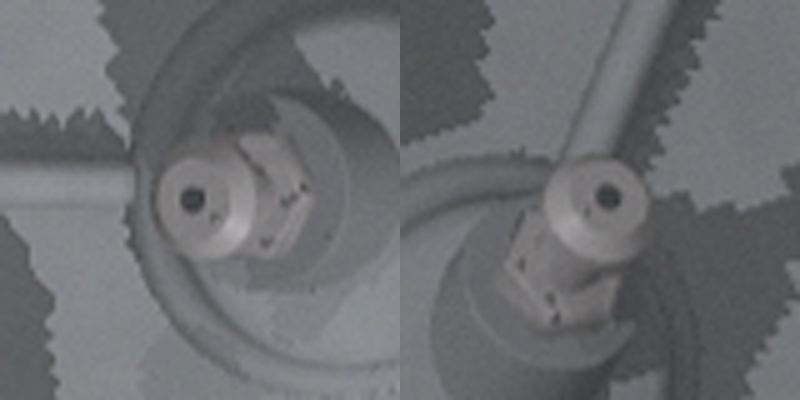

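```bash
python3 -c "
from h import *
p,R,s=tcp();print(R.T@-n)
plan(np.array([472.3,-228.7,83])+122*n,-20)"
```

```text
[0.98352135 0.00113077 0.18078847]
t 20.07 tcp shift [21.3 -0.9  2.6] grasp shift [21.3 -0.6  3.8] rotvec [ 0.002 -0.007  0.001] j [-0.43  0.23  2.14 -0.35  0.51 -0.76] F [ 0.3 -0.4 -2. ] M [ 0.34  0.11 -0.02] op 0.299
```

Emit:
jog_arm --deltas '[12, -0.6, 2.5, 0.002, -0.007, 0.001, 0, 8, 0, 1, 0, 0, 0, 0, 0, 0, 0, 0, 0, 0, 0]'

```text
t: 20.45
eef_pos: [403.4, -132.1, 350.3]
tcp_rot: [0.001, 1.221, -0.947]
ft_force: [0.5, 0.2, -3.5]
opening: 0.299
```

```bash
python3 -c "
from h import *
plan(np.array([472.3,-228.7,83])+112*n,-20);d=shot('side'); crop(d,220,170,265,230,'d11z.png',12)"
```

```text
t 20.45 tcp shift [10.4 -0.4  0.6] grasp shift [10.4 -0.5  0.4] rotvec [-0.     0.001 -0.   ] j [-0.44  0.27  2.15 -0.39  0.45 -0.73] F [ 0.5  0.2 -3.5] M [ 0.36  0.09 -0.04] op 0.299
```

View pics/d11z.png

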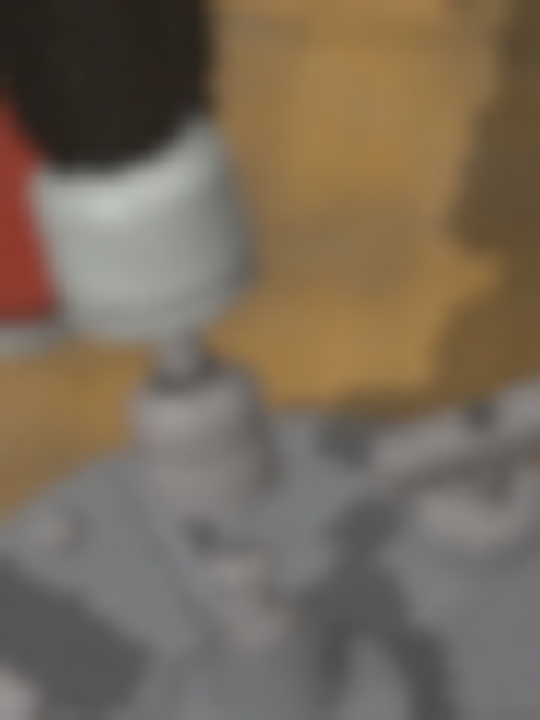

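Emit:
jog_arm --deltas '[6, -0.4, 1.1, 0, 0, 0, 0, 6, 0, 1.1, 0, 0, 0, 0, 4, 0, 0.7, 0, 0, 0, 0]'

```text
t: 20.88
eef_pos: [408.1, -139.3, 336.0]
tcp_rot: [0.003, 1.22, -0.945]
ft_force: [-0.1, -0.6, -2.8]
opening: 0.297
```

```bash
python3 -c "
from h import *
plan(np.array([472.3,-228.7,83])+94*n,-20);info();d=shot('side'); crop(d,220,170,265,230,'d12z.png',12)"
```

```text
t 20.88 tcp shift [11.8 -0.1  0.6] grasp shift [11.8 -0.2  0.2] rotvec [-0.     0.002 -0.001] j [-0.45  0.3   2.15 -0.42  0.41 -0.71] F [-0.1 -0.6 -2.8] M [0.38 0.11 0.03] op 0.297
t 20.875 p [ 408.1 -139.3  336. ] j [-0.451  0.302  2.149 -0.42   0.411 -0.712] F [-0.1 -0.6 -2.8] M [0.38 0.11 0.03] op 0.297
x [ 0.201 -0.279 -0.939] y [0.812 0.584 0.001] z [ 0.548 -0.763  0.344]
grasp along n 105.8 lateral in tool axes [-0.3  0.7  1.5] toolx-axis angle to n deg 9.89 rotvec tool to align x to -n [ 0.    -0.172 -0.001]
```

View pics/d12z.png

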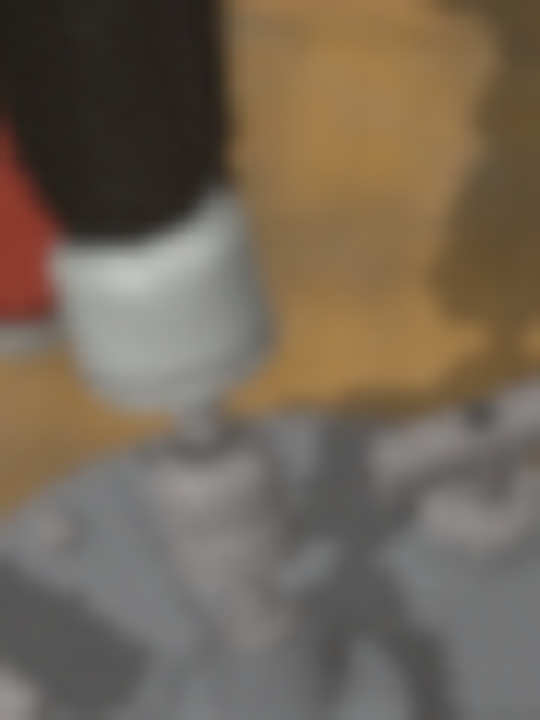

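Emit:
jog_arm --deltas '[4, 0, 0.7, 0, 0, 0, 0, 4, 0, 0.7, 0, 0, 0, 0]'

```text
t: 21.18
eef_pos: [410.7, -142.9, 328.3]
tcp_rot: [0.003, 1.22, -0.945]
ft_force: [0.5, -0.1, -2.7]
opening: 0.297
```

Emit:
jog_arm --deltas '[3, 0, 0.5, 0, 0, 0, 0, 3, 0, 0.5, 0, 0, 0, 0]'

```text
t: 21.42
eef_pos: [412.4, -145.3, 322.9]
tcp_rot: [0.003, 1.22, -0.945]
ft_force: [-3.4, 3.3, 6.5]
opening: 0.292
```

```bash
python3 -c "
from h import *
info()"
```

```text
t 21.425 p [ 412.4 -145.3  322.9] j [-0.46   0.333  2.15  -0.448  0.379 -0.688] F [-3.4  3.3  6.5] M [0.62 0.35 0.01] op 0.292
x [ 0.201 -0.279 -0.939] y [0.812 0.583 0.001] z [ 0.548 -0.763  0.344]
grasp along n 90.7 lateral in tool axes [-0.2  0.6  1.4] toolx-axis angle to n deg 9.89 rotvec tool to align x to -n [-0.    -0.172 -0.001]
```

Emit:
jog_arm --deltas '[3, 0, 0.5, 0, 0, 0, 0]'

```text
t: 21.55
eef_pos: [413.2, -146.4, 320.4]
tcp_rot: [0.003, 1.22, -0.945]
ft_force: [-4.1, 6.4, 8.1]
opening: 0.294
```

Emit:
jog_arm --deltas '[3, 0, 0.5, 0, 0, 0, 0]'

```text
t: 21.68
eef_pos: [414.0, -147.5, 318.0]
tcp_rot: [0.003, 1.219, -0.945]
ft_force: [-4.4, 5.6, 9.0]
opening: 0.295
```

```bash
python3 -c "
from h import *
info();d=shot('side'); crop(d,220,170,265,230,'d13z.png',12)"
```

```text
t 21.675 p [ 414.  -147.5  318. ] j [-0.463  0.345  2.151 -0.461  0.367 -0.677] F [-4.4  5.6  9. ] M [ 0.71  0.47 -0.03] op 0.295
x [ 0.202 -0.279 -0.939] y [0.812 0.584 0.001] z [ 0.548 -0.763  0.344]
grasp along n 85.2 lateral in tool axes [-0.2  0.6  1.4] toolx-axis angle to n deg 9.86 rotvec tool to align x to -n [ 0.    -0.171 -0.001]
```

View pics/d13z.png

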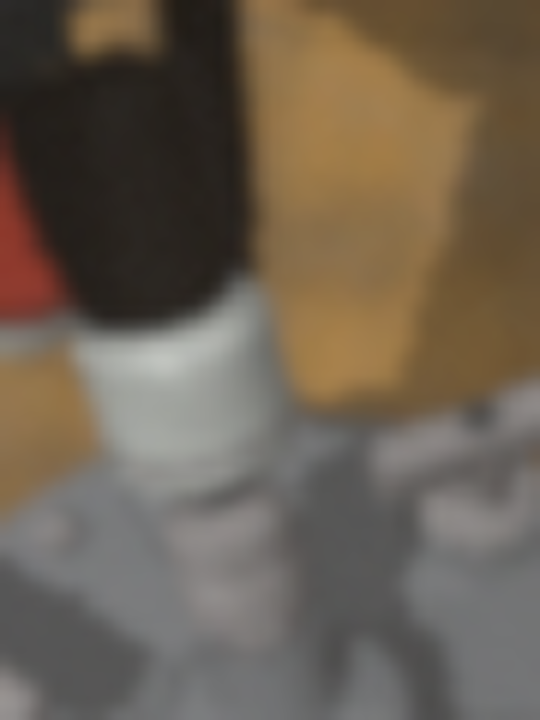

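Emit:
jog_arm --deltas '[3, 0, 0.5, 0, 0, 0, 0]'

```text
t: 21.85
eef_pos: [414.7, -148.6, 315.5]
tcp_rot: [0.003, 1.219, -0.945]
ft_force: [-4.4, 6.1, 9.5]
opening: 0.297
```

Emit:
jog_arm --deltas '[3, 0, 0.5, 0, 0, 0, 0]'

```text
t: 21.98
eef_pos: [415.0, -149.2, 314.1]
tcp_rot: [0.004, 1.218, -0.944]
ft_force: [-16.8, 19.8, 44.6]
opening: 0.296
```

Emit:
jog_arm --deltas '[3, 0, 0.5, 0, 0, 0, 0]'

```text
t: 22.1
eef_pos: [415.3, -149.6, 313.3]
tcp_rot: [0.005, 1.215, -0.943]
ft_force: [-17.5, 19.9, 44.8]
opening: 0.294
```

```bash
python3 -c "
from h import *
info();d=shot('side'); crop(d,220,170,265,230,'d14z.png',12)"
```

```text
t 22.1 p [ 415.3 -149.6  313.3] j [-0.466  0.356  2.152 -0.482  0.352 -0.658] F [-17.5  19.9  44.8] M [ 1.19  1.46 -0.21] op 0.294
x [ 0.205 -0.282 -0.937] y [0.812 0.584 0.002] z [ 0.547 -0.762  0.348]
grasp along n 79.7 lateral in tool axes [-0.3  0.6  1.9] toolx-axis angle to n deg 9.63 rotvec tool to align x to -n [-0.    -0.167 -0.002]
```

View pics/d14z.png

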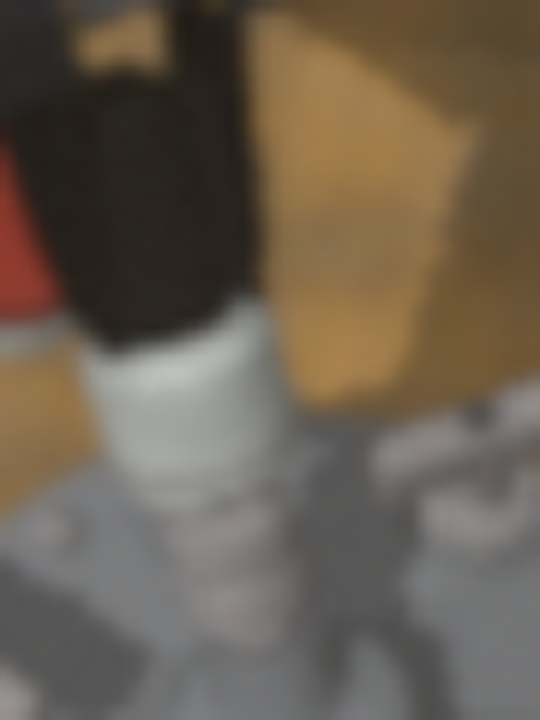

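Emit:
jog_arm --deltas '[1.2, 0, 0.2, 0, 0, 0, 0, 1.2, 0, 0.2, 0, 0, 0, 0]'

```text
t: 22.4
eef_pos: [414.9, -149.5, 313.4]
tcp_rot: [0.006, 1.212, -0.941]
ft_force: [-9.2, 10.5, 18.4]
opening: 0.292
```

```bash
python3 -c "
from h import *
info();d=shot('side');info()"
```

```text
t 22.4 p [ 414.9 -149.5  313.4] j [-0.466  0.355  2.154 -0.488  0.35  -0.652] F [-9.2 10.5 18.4] M [ 1.11  0.88 -0.07] op 0.292
x [ 0.206 -0.283 -0.936] y [0.812 0.584 0.002] z [ 0.546 -0.761  0.351]
grasp along n 80.0 lateral in tool axes [-0.3  0.5  2.1] toolx-axis angle to n deg 9.47 rotvec tool to align x to -n [ 0.    -0.165 -0.002]
t 22.45 p [ 414.9 -149.4  313.4] j [-0.466  0.355  2.154 -0.488  0.349 -0.652] F [-8.5 11.3 20.9] M [ 1.13  0.9  -0.03] op 0.298
x [ 0.206 -0.283 -0.937] y [0.812 0.584 0.002] z [ 0.546 -0.761  0.351]
grasp along n 79.9 lateral in tool axes [-0.3  0.5  2. ] toolx-axis angle to n deg 9.47 rotvec tool to align x to -n [ 0.    -0.165 -0.002]
```

```bash
python3 - <<'E'
from h import *
d=shot('side');w=shot('wrist','w15.png'); info()
im=d["image"][:,:,::-1].copy(); b=(205,145,285,265); s=6
im=cv2.resize(im[b[1]:b[3],b[0]:b[2]],None,fx=5,fy=5,interpolation=cv2.INTER_CUBIC)
for k in (0,40,80,115):
    u=(proj(d,N+k*n)[0]-b[:2])*5; cv2.circle(im,tuple(int(v) for v in u),3,(0,0,255),-1)
cv2.imwrite("pics/d15.png",im)
E
```

```text
t 22.55 p [ 415.  -149.5  313.4] j [-0.466  0.355  2.154 -0.488  0.35  -0.652] F [-8.9 12.2 21.5] M [ 1.1   0.89 -0.05] op 0.294
x [ 0.206 -0.283 -0.937] y [0.812 0.584 0.002] z [ 0.546 -0.761  0.351]
grasp along n 79.9 lateral in tool axes [-0.3  0.5  2. ] toolx-axis angle to n deg 9.48 rotvec tool to align x to -n [-0.    -0.165 -0.002]
```

View pics/d15.png

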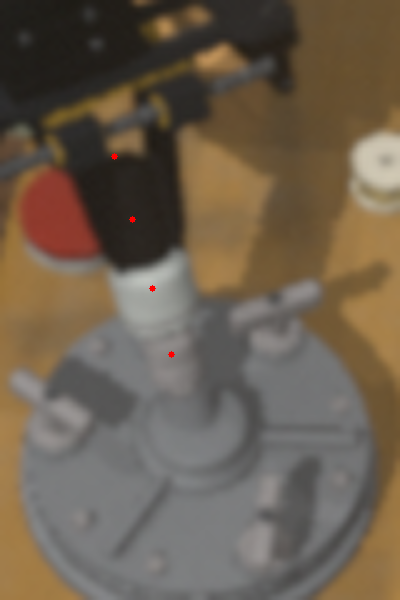

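View pics/w15.png

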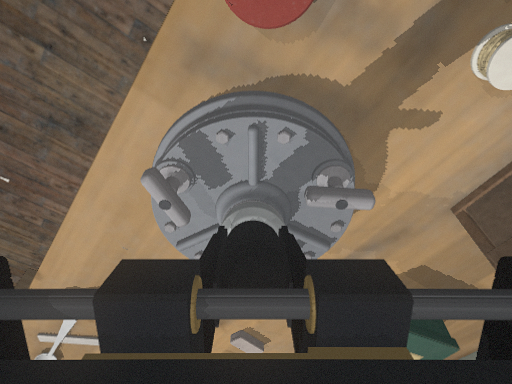

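```bash
python3 - <<'E'
import cv2,numpy as np
o=[]
for f in("w9","w10","w15"):
    im=cv2.imread(f"pics/{f}.png")[170:290,190:320]; o.append(cv2.resize(np.clip(im.astype(float)*1.8,0,255).astype(np.uint8),None,fx=2.05,fy=2.05*2,interpolation=cv2.INTER_CUBIC))
cv2.imwrite("pics/cmp.png",np.hstack(o))
im=cv2.imread("pics/d15.png")
from h import *
d=last("side");crop(d,215,165,255,225,"d15z.png",10)
E
```

```text
(no output)
```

View pics/cmp.png

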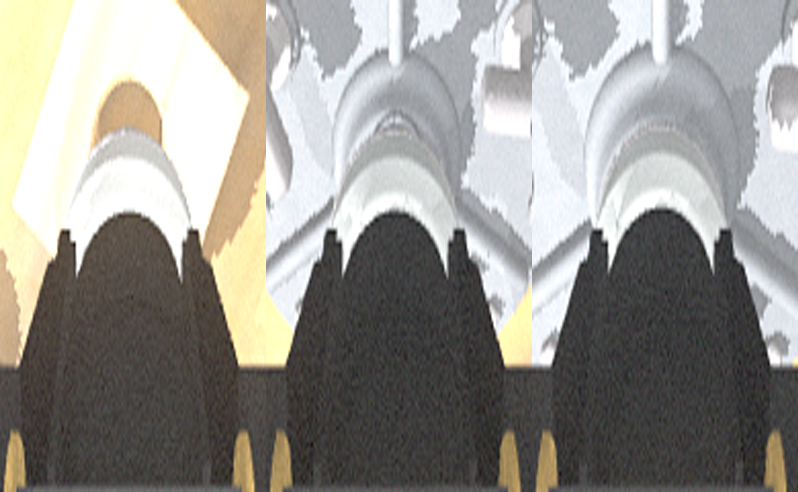

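View pics/d15z.png

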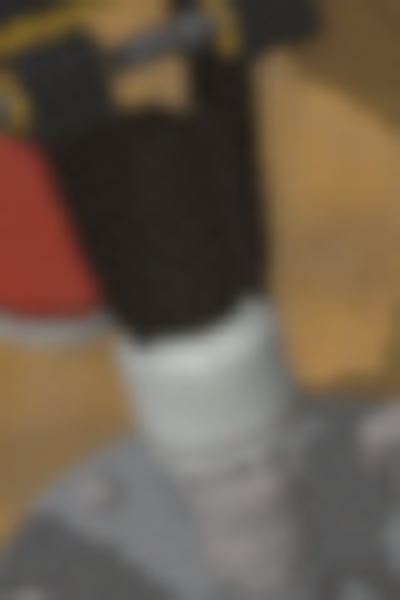

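```bash
python3 - <<'E'
import cv2,numpy as np
from h import *
o=[]
for f in("w9","w10","w15"):
    im=cv2.imread(f"pics/{f}.png")[190:230,237:272]; o.append(cv2.resize(cv2.normalize(im,None,0,255,cv2.NORM_MINMAX),None,fx=7.4,fy=14,interpolation=cv2.INTER_CUBIC))
cv2.imwrite("pics/cmp2.png",np.hstack(o))
w=last("wrist");p,R,s=tcp();g=p+171*R[:,0]
x,y,z=R.T
for th in(4,7,10,13,16):
  a=np.radians(th); ax=-(np.cos(a)*x+np.sin(a)*z)  # gun up axis; -n = cos x + sin z
  side=np.cross(y,ax); 
  if side@z>0: side=-side   # toward camera (-z)
  for off in(0,4):
    print(th,off,[proj(w,g-(k+off)*ax+r*side)[0,1].round(1) for k,r in((24,15),(24,21),(60,21))])
print(R.T@n)
E
```

```text
4 0 [np.float64(217.6), np.float64(207.4), np.float64(193.3)]
4 4 [np.float64(215.6), np.float64(205.5), np.float64(192.0)]
7 0 [np.float64(219.4), np.float64(209.1), np.float64(197.6)]
7 4 [np.float64(217.7), np.float64(207.6), np.float64(196.5)]
10 0 [np.float64(221.3), np.float64(210.9), np.float64(201.9)]
10 4 [np.float64(219.9), np.float64(209.7), np.float64(201.1)]
13 0 [np.float64(223.2), np.float64(212.8), np.float64(206.4)]
13 4 [np.float64(222.2), np.float64(212.0), np.float64(205.8)]
16 0 [np.float64(225.2), np.float64(214.8), np.float64(210.8)]
16 4 [np.float64(224.5), np.float64(214.3), np.float64(210.5)]
[-0.98634876  0.00213562 -0.16465587]
```

View pics/cmp2.png

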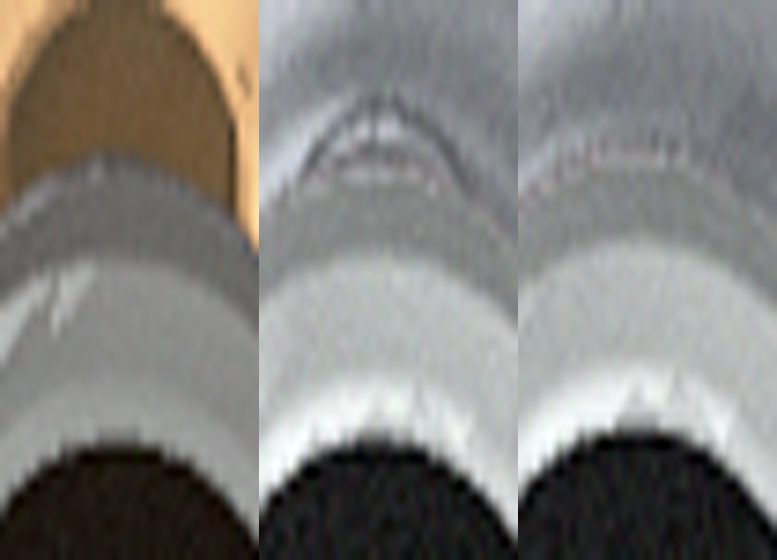

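```bash
python3 -c "
from h import *
info(); print(env.job_done()); info()"
```

```text
t 22.55 p [ 415.  -149.5  313.4] j [-0.466  0.355  2.154 -0.488  0.35  -0.652] F [-8.9 12.2 21.5] M [ 1.1   0.89 -0.05] op 0.294
x [ 0.206 -0.283 -0.937] y [0.812 0.584 0.002] z [ 0.546 -0.761  0.351]
grasp along n 79.9 lateral in tool axes [-0.3  0.5  2. ] toolx-axis angle to n deg 9.48 rotvec tool to align x to -n [-0.    -0.165 -0.002]
the job is handed in; nothing more can be done
None
the job is handed in; nothing more can be done
```

I turned all three bolts clockwise to their stops, lifted the black gun out of its stand, and pressed its coupler onto the nipple to the end of the spring's stroke. I handed the job in at about 22.6 s with the gun still gripped and pressed; no verdict is reported.

**Bolts:** The turning moment rose to about 1.0–1.2 Nm at each stop. In the wrist view before I picked up the gun, the three bars agreed to within about 2° relative to their bolt positions.

**Grip:** I gripped the gun with the tool tilted 10° relative to the gun's axis. A straight grip would have put joint 4 past its range at the nipple.

**Coupler and spring:** Pressing took about 10–14 N over roughly 12 mm of travel, then jumped to about 50 N, which I took as the end of the stroke. I eased off and held at about 27 N, well above the spring's 14 N. I had no separate sign of the snap. I inferred it because the spring only starts to move at 8 N and the coupler snaps on at 4 N.

**Checks that disagreed:**
- The blurred side view suggested the gun was about 3° off the nipple axis. If that were all tilt about the jaw axis, it would be about 0.12 rad, right at the limit.
- The sharper wrist view put the gun within about 0.5–1° of the axis, and I relied on that.

**Bystanders:** I never went near the tin, the wire spool or the rubber block. In the last pictures all three showed no sign of having been moved, but I did not measure them.

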